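# Put the evening's devices on charge

### The job

Put all four devices on the living-room table on charge, each in its own charger of the same colour: the black TV remote and the white remote in their cradles, the green earbud case on its pad and the orange speaker upright on its round base. Each must sit fully down inside the lips, the remotes with the foot end (away from the red power button) at the gold contacts. Set things down gently rather than dropping them, and leave the mug and the gold candle bowl where they are.

Things in the scene. Friction and masses are not known exactly. Their poses are not given: they have to be found in the camera images.
- tv_remote: loose black TV remote, face up, 150 long x 42 wide x 22 thick, 110 g. Origin: underside, middle of the foot end; +x runs to the head (body x = 0 to 150, y = -21 to 21). Red power button and grey key ring near the head. At the start the white remote lies tight against its -y side (gap under 1 mm: no finger fits between); its other long side and ends are free
- box_remote: loose white remote, face up, 110 long x 36 wide x 20 thick, 70 g. Origin: underside, middle of the foot end; +x runs to the head (red button, black ring). Starts alongside the black remote, same way round, feet level within 10 mm, its +y side against it. A light push on its free head end slides it lengthwise out of the pair; beyond the feet at least 90 mm of table is free
- earbud_case: sage-green closed earbud case, rounded block 62 (x) x 48 (y) x 28 high (edges rounded 9 mm), 60 g. Origin: centre of the underside, z up
- speaker: orange portable speaker, upright cylinder of diameter 60, height 78, 300 g, black top with three buttons. Origin: centre of the underside, z up
- tv_cradle: fixed black charging cradle for the black remote: trough inside 162 x 54 (6 play all round), floor 5 above the table, lips 4 thick, 9 high; at the foot end a block 12 thick, 14 high and two gold contact strips on the floor. Origin: at table height, below where the middle of the remote's foot end belongs; +x from contacts to head end, so both axes coincide when home
- box_cradle: fixed white charging cradle for the white remote: trough inside 122 x 48 (6 play all round), floor 5 above the table, lips 4 thick, 9 high; at the foot end a block 12 thick, 14 high and two gold contact strips on the floor. Origin: at table height, below where the middle of the remote's foot end belongs; +x from contacts to head end, so both axes coincide when home
- earbud_pad: fixed sage-green charging pad for the earbud case: rectangular, outside 84 (x) x 70 (y), recess 74 x 60 (6 mm of play all round), floor 5 above the table, lips 5 thick and 9 high, white ring on the floor. Origin: centre of the underside; the case lies lengthwise along its x, either way round
- speaker_base: fixed round orange charging base for the speaker: outside diameter 88, recess about 72 across at the mouth and wider below (6 mm of play all round), floor 5 above the table, lip 9 high, gold ring contact in the middle of the floor. Origin: centre of the underside
- mug: bystander: white mug, diameter 76, 92 high, loose, beyond the chargers. Origin: centre of the underside
- candle_bowl: bystander: loose gold six-sided faceted candle bowl, 80 across, 50 high, at the left side. Origin: centre of the underside
Not all that is in view belongs to the job. Leave any purple look-alike of the speaker alone.

How it is judged:
At the end, for the whole second after the job is handed in: Each device released and still (under 0.02 m/s) in its own charger: origins within 12 mm horizontally, less than 8 mm above the charger's underside; remotes flat within 0.03 rad, in line within 0.15 rad, foot at the contacts; case and speaker upright within 0.06 rad (horizontal distance between tv_remote and tv_cradle below 0.012 m and z of tv_remote in the frame of tv_cradle below 0.008 m and angle between each of tv_remote, box_remote's own z axis and vertical below 0.03 rad and linear speed of each of tv_remote, box_remote, earbud_case, speaker below 0.02 m/s and angle between the x axis of tv_remote and the x axis of tv_cradle, either way round below 0.15 rad and horizontal distance between box_remote and box_cradle below 0.012 m and z of box_remote in the frame of box_cradle below 0.008 m and angle between the x axis of box_remote and the x axis of box_cradle, either way round below 0.15 rad and horizontal distance between earbud_case and earbud_pad below 0.012 m and z of earbud_case in the frame of earbud_pad below 0.008 m and angle between each of earbud_case, speaker's own z axis and vertical below 0.06 rad and horizontal distance between speaker and speaker_base below 0.012 m and z of speaker in the frame of speaker_base below 0.008 m); the robot touches nothing.
It fails at once if a device was dropped or flung (over 0.7 m/s, about a 25 mm fall, while no finger touches it) ((linear speed of tv_remote above 0.7 m/s and contact force between the fingers and tv_remote below 0.05 N) or (linear speed of box_remote above 0.7 m/s and contact force between the fingers and box_remote below 0.05 N) or (linear speed of earbud_case above 0.7 m/s and contact force between the fingers and earbud_case below 0.05 N) or (linear speed of speaker above 0.7 m/s and contact force between the fingers and speaker below 0.05 N)).
It fails at once if the mug was shoved more than 25 mm or tipped (distance of mug from where it was at the start of the episode above 0.025 m or angle between mug's own z axis and vertical above 0.35 rad).
It fails at once if the candle bowl was shoved more than 25 mm or tipped (distance of candle_bowl from where it was at the start of the episode above 0.025 m or angle between candle_bowl's own z axis and vertical above 0.35 rad).
It also fails if it takes over 128 s, if anything falls off the work surface, if the arm or the gripper's body presses on something with over 40 N, if the wrist force passes 120 N, or if a joint passes its speed limit or range.

### The arm

A 7-joint arm with a two-finger parallel gripper is mounted at the origin on the work surface. World frame = base frame: x ahead of the robot, y to its left, z up, the work surface at z = 0. Lengths are in m, angles in rad, forces in N, time in s.
With the tool pointing down it reaches from about 0.4 to 0.9 m from the base axis. Payload 5.5 kg.
Tool frame: the origin (TCP) lies midway between the tips of the shut fingers; the grasp point (between the pads) lies 19 mm behind it; z points along the fingers, y is the direction in which the jaws open and shut (so a half turn about z gives the same grasp; the last joint's range is limited). The gripper opens to 92 mm and grips with 3 to 60 N. Pads are 19 mm wide; open, the fingers measure 130 mm over their backs; the gripper's body (75 mm by 190 mm) begins 47 mm behind the grasp point.
Start: joints at [-0.946, 0.501, -0.427, 1.55, 0.221, 1.138, -0.21], TCP at [0.23, 0.608, 0.201] pointing down, gripper open.
Joint ranges: [-2.88, 2.88], [-0.31, 2.03], [-1.54, 1.56], [0.2, 2.42], [-1.41, 4.55], [0.19, 2.02], [-2.57, 2.57]. Speed limits (rad/s): [2.57, 2.57, 3.14, 3.14, 3.14, 3.14, 3.14].

### API

Orientations are given as [roll, pitch, yaw] about the fixed x, y, z axes, in that order (R = Rz(yaw) Ry(pitch) Rx(roll)).
In Python, from plant import ctrl, eyes gives the robot as it stands.
- The arm moves only by the tool apply_moves, never from a script. Its argument "deltas" is one flat list of numbers, 5 for each row, row after row: the closure, from -1 (fully open) to 1 (shut), then the shift along the tool's x, y, z in m, then the turn about the tool's z in rad. In form: [claw, dx, dy, dz, twist, claw, dx, dy, dz, twist, ...]. A call has 1 to 10 rows; each row shifts and turns the commanded pose from where the row before left it, along the tool's axes as they then stand; what a row does not reach is not made up. A row lasts 1/10 s, in which the tool goes at most 50 mm and 8.59 degrees, less where a joint would pass 70% of its speed; a pose out of reach is approached as far as the arm can. A call is refused whole if a number of a shift passes 0.05 or a number of a turn 0.15, either way. A call with a gripper value outside its range is refused whole. The fingers move at their own pace and stop on an object; the grip force is fixed at half the most. Time passes only in rows, so rows that do not move let the fingers close. It gives the time, the measured TCP pose, the force and the opening at its end, in the units of the state.
- ctrl.state(): the state, without advancing time (a new reading comes with each control period).
- eyes.camera(name): name is "scene" or "top" or "wrist"; returns (picture, depth): 384x512x3 uint8, red, green, blue; 384x512 float32, m along the optical axis (not along the pixel's ray), 0 where there is no reading.
- eyes.camera_info(name): a dict with "camera_matrix" (3x3 intrinsics, pixels), "R" (3x3) and "t" (3): a world point X has camera coordinates R X + t; the wrist camera has in their place "T_tool_cam" (4x4, takes a point from camera to tool coordinates, whose origin is the TCP and whose axes are the flange's). Camera axes: x right, y down, z forward; pixel columns grow to the right and rows downward; lengths in m; the calibration is good to about 2 mm. The wrist camera is an equidistant fisheye: a pixel r from the principal point sees the ray r / f radians off the axis. A picture is of the moment at which its call begins: read the wrist's pose just before it. camera_info takes no time and is no camera call.
- ctrl.hand_in(): hands the job in, once; it reports no verdict.
The state is a dict: "time_s": time; "q": joint angles; "dq": joint speeds; "effort": joint torques, N m; "tool_pos": TCP position; "orientation": TCP orientation; "ft_force": force on the tool from outside, world axes, zero at the start; "torque": the same for the moment, N m; "grip_width": opening from 0.0 (shut) to 1.0 (fully open).
Only numpy, scipy, OpenCV 4.12 (cv2) and the standard library are available. Lean on these libraries where they do the work, as an engineer would, in place of code of your own. Each camera call takes 0.05 s, during which the arm holds its last target.

## Working session

There is one attempt and no reset: what is moved stays moved. The work goes in short steps, Python scripts to look and compute and a tool call to move; the robot and the scene stay as the last step left them, time stands still between calls to the robot, and variables do not carry over. Pictures are saved under pics/ and viewed, and the job is handed in when it is done.

Besides the shell and the picture viewer there is one more tool, called after "Call:" as name(argument=value, ...) on one line, values as JSON. apply_moves: Moves the arm, as the interface text tells. Its arguments: {"type":"object","properties":{"deltas":{"type":"array","items":{"type":"number"}}},"required":["deltas"]}

```bash
ls; mkdir -p pics
python3 - <<'E'
from plant import ctrl, eyes
import cv2,numpy as np
s=ctrl.state();print(s)
for n in ("scene","top"):
    p,d=eyes.camera(n);cv2.imwrite(f"pics/{n}0.png",cv2.resize(p[:,:,::-1],(800,600),interpolation=cv2.INTER_CUBIC))
    np.savez(f"pics/{n}0.npz",p=p,d=d)
    i=eyes.camera_info(n);print(n,i, -np.array(i["R"]).T@np.array(i["t"]))
print(eyes.camera_info("wrist"))
E
```

```text
pics
{'time_s': 0.0, 'q': array([-0.94579094,  0.50187428, -0.42676272,  1.5514246 ,  0.2207901 ,
        1.13824997, -0.21031214]), 'dq': array([ 0.00025977, -0.00099747, -0.00012569, -0.00062076, -0.00093097,
       -0.00056116,  0.00089619]), 'effort': array([ 2.35522939e-04, -5.66593266e+01, -5.81616417e+00, -2.79098350e+01,
       -6.85943943e-02,  3.09939170e-02,  1.82585818e-04]), 'tool_pos': array([0.22986932, 0.60722372, 0.20026984]), 'orientation': array([-3.13968818e+00, -8.18536855e-05,  2.77979570e+00]), 'ft_force': array([-0.33714833,  0.88623482, -0.1979667 ]), 'torque': array([ 0.01131088, -0.02350281, -0.02165552]), 'grip_width': 1.0017167407725467}
scene {'camera_matrix': array([[367.36489733,   0.        , 258.14826205],
       [  0.        , 367.36489733, 186.5631119 ],
       [  0.        ,   0.        ,   1.        ]]), 'R': array([[-0.61266547,  0.79033681, -0.00295673],
       [ 0.56900029,  0.4384838 , -0.69567998],
       [-0.54852502, -0.42790148, -0.71834576]]), 't': array([ 0.27514072, -0.31596439,  1.51740099])} [1.18068545 0.57038956 0.87102198]
top {'c
[... 234 characters left out ...]
99152787, -0.00504005, -0.12979627],
       [ 0.12977381,  0.00455555, -0.99153316]]), 't': array([0.0827433 , 0.5618698 , 1.18027459])} [0.40347842 0.08019644 1.24352963]
{'camera_matrix': array([[297.31863964,   0.        , 257.99574487],
       [  0.        , 297.31863964, 190.75224564],
       [  0.        ,   0.        ,   1.        ]]), 'T_tool_cam': array([[-4.50649432e-04, -9.56611353e-01, -2.91366635e-01,
         7.89984215e-02],
       [ 9.99999896e-01, -4.53083321e-04, -5.91170508e-05,
         7.98951263e-05],
       [-7.54613207e-05, -2.91366631e-01,  9.56611457e-01,
        -1.81688418e-01],
       [ 0.00000000e+00,  0.00000000e+00,  0.00000000e+00,
         1.00000000e+00]])}
```

View pics/top0.png

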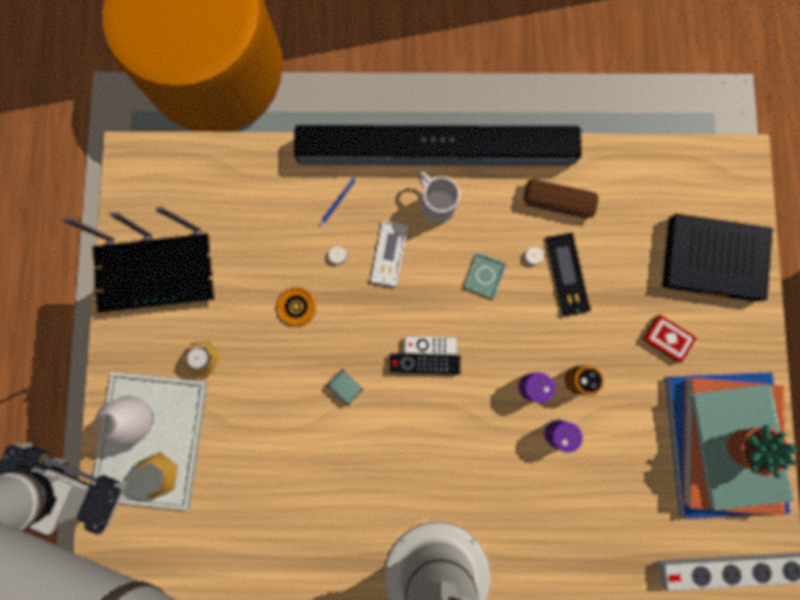

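View pics/scene0.png

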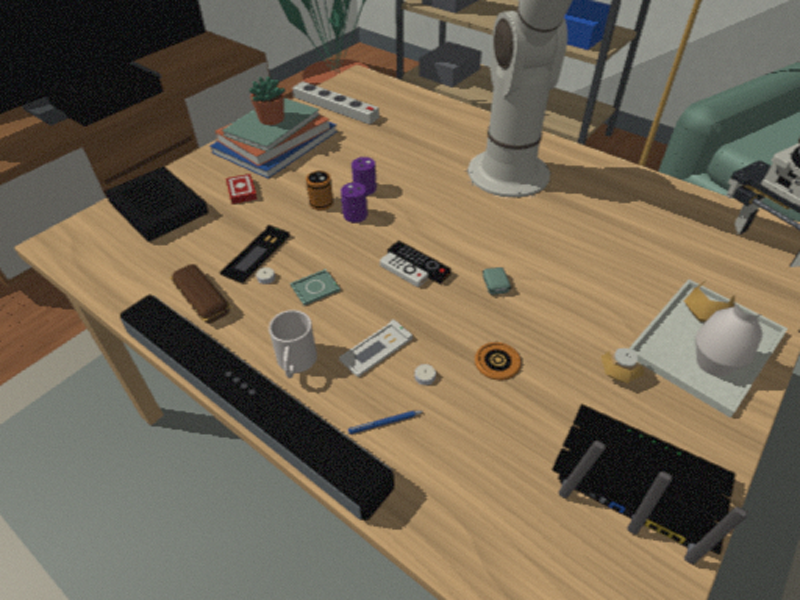

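```bash
cat > h.py <<'E'
import numpy as np,cv2
from plant import ctrl,eyes
def ray(n,u,v,z,info=None):
    i=info or eyes.camera_info(n);K=np.array(i["camera_matrix"]);R=np.array(i["R"]);t=np.array(i["t"])
    C=-R.T@t; uv=np.array([np.ravel(u),np.ravel(v),np.ones(np.size(u))],float)
    d=(R.T@np.linalg.inv(K)@uv).T
    return C+d*((z-C[2])/d[:,2])[:,None]
E
python3 - <<'E'
from h import *
d=np.load("pics/top0.npz");p=d["p"]
for nm,(x0,y0,x1,y1) in dict(a=(190,120,320,250),b=(310,130,400,300)).items():
    c=p[y0:y1,x0:x1,::-1];f=4.6 if nm=='a' else 3.5
    cv2.imwrite(f"pics/top_{nm}.png",cv2.resize(c,None,fx=f,fy=f,interpolation=cv2.INTER_CUBIC))
hsv=cv2.cvtColor(p,cv2.COLOR_RGB2HSV)
for nm,(u,v) in dict(tv=(272,235),box=(285,221),case=(221,248),pad=(300,176),spk=(374,235),base=(190,196),tvc=(363,165),boxc=(250,150),wood=(250,280)).items():
    print(nm,p[v,u],hsv[v,u],ray("top",u,v,0)[0].round(3),d["d"][v,u])
E
```

```text
tv [48 45 49] [143  21  49] [0.422 0.022 0.   ] 1.2109294
box [171 165 160] [ 14  16 171] [ 0.469 -0.021  0.   ] 1.2189872
case [113 139 127] [ 76  48 139] [0.378 0.192 0.   ] 1.200468
pad [105 126 114] [ 73  43 126] [ 0.622 -0.073  0.   ] 1.2542456
spk [140  82  24] [ 15 211 140] [ 0.424 -0.318  0.   ] 1.1563509
base [154 114  45] [ 19 180 154] [0.552 0.3   0.   ] 1.2484195
tvc [78 79 83] [114  15  83] [ 0.661 -0.289  0.   ] 1.2622179
boxc [116 113 115] [160   7 116] [0.712 0.098 0.   ] 1.2656904
wood [213 166 107] [ 17 127 213] [0.275 0.095 0.   ] 1.216002
```

View pics/top_a.png

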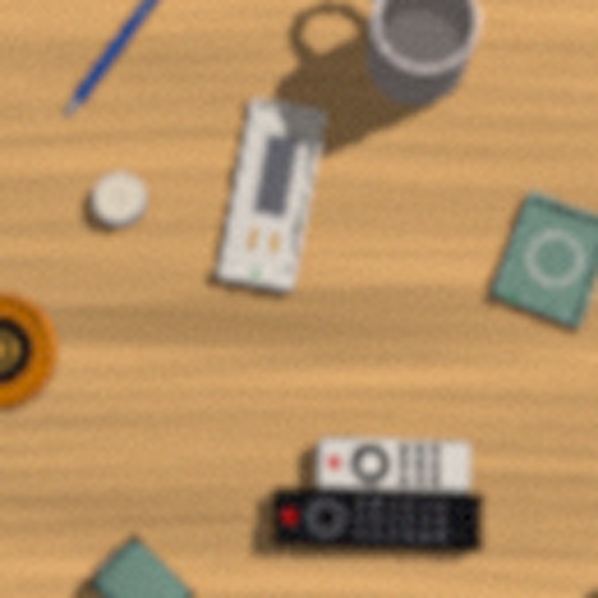

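View pics/top_b.png

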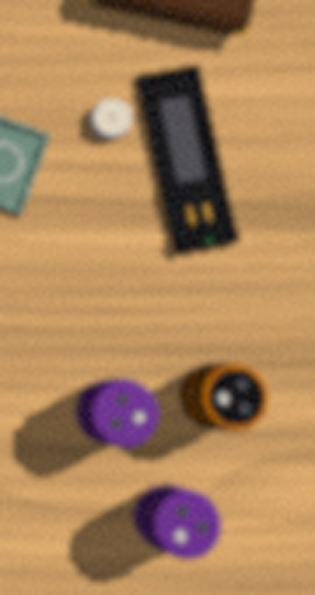

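```bash
cat > m.py <<'E'
from h import *
d=np.load("pics/top0.npz");p=d["p"]
F=4
P=cv2.resize(p,None,fx=F,fy=F,interpolation=cv2.INTER_CUBIC)
hsv=cv2.cvtColor(P,cv2.COLOR_RGB2HSV).astype(int);H,S,V=hsv[...,0],hsv[...,1],hsv[...,2]
rgb=P.astype(int);sat=rgb.max(2)-rgb.min(2)
green=(rgb[...,1]>rgb[...,0]+5)
grey=(rgb[...,0]-rgb[...,2]<38)
dark=(V<75)&(sat<38)
white=(V>115)&(rgb[...,0]-rgb[...,2]<45)
orange=(S>165)&(H<25)
def blob(m,u,v,r,z,circ=False,fill=True):
    m=m.astype(np.uint8);w=np.zeros_like(m);w[(v-r)*F:(v+r)*F,(u-r)*F:(u+r)*F]=1;m=m*w
    m=cv2.morphologyEx(m,cv2.MORPH_OPEN,np.ones((5,5)));m=cv2.morphologyEx(m,cv2.MORPH_CLOSE,np.ones((13,13)))
    cs,_=cv2.findContours(m,cv2.RETR_EXTERNAL,cv2.CHAIN_APPROX_NONE)
    c=max(cs,key=cv2.contourArea)[:,0,:].astype(float)
    uv=(c+0.5)/F-0.5
    w=ray("top",uv[:,0],uv[:,1],z)[:,:2]*1000
    return w,uv
for nm,m,u,v,r,z in [("tv",dark,272,233,32,.016),("box",white,275,221,24,.015),("case",green,221,248,14,.014),("pad",green,310,176,22,.0045),
  ("tvc",dark,363,176,32,.0045),("boxc",grey,249,163,27,.0045),("mug",grey,281,127,18,.09)]:
    w,uv=blob(m,u,v,r,z)
    R=cv2.minAreaRect(w.astype(np.float32));M=cv2.moments(w.astype(np.float32));c=(M["m10"]/M["m00"],M["m01"]/M["m00"])
    print(nm,"rect c",np.round(R[0],1),"size",np.round(R[1],1),"ang",round(R[2],1),"centroid",np.round(c,1))
for nm,m,u,v,r,z in [("spk",dark,375,243,18,.078),("base",orange,190,196,18,.0045)]:
    w,uv=blob(m,u,v,r,z);e=cv2.minEnclosingCircle(w.astype(np.float32));M=cv2.moments(w.astype(np.float32))
    print(nm,np.round(e,1) if 0 else e,np.round((M["m10"]/M["m00"],M["m01"]/M["m00"]),1),cv2.fitEllipse(w.astype(np.float32)))
E
python3 m.py
```

```text
tv rect c [430.2  26.3] size [147.5  42.7] ang 89.2 centroid [429.1  26.6]
box rect c [469.  14.] size [111.2  36.6] ang 88.7 centroid [468.9  13.7]
case rect c [379.6 192.9] size [58.7 45.5] ang 45.4 centroid [379.6 192.9]
pad rect c [ 621.1 -105.8] size [67.9 83.2] ang 69.3 centroid [ 621.3 -105.8]
tvc rect c [ 625.  -283.7] size [173.9  63. ] ang 11.1 centroid [ 624.9 -284.4]
boxc rect c [669.8 101.7] size [ 61.6 145.2] ang 78.9 centroid [669.9 102.4]
mug rect c [771.1  -2.1] size [113.3  79.7] ang 5.1 centroid [7.687e+02 5.000e-01]
spk ((397.9647521972656, -301.34844970703125), 21.151657104492188) [ 398.2 -304. ] ((398.0758972167969, -303.1144714355469), (37.460662841796875, 42.20630645751953), 94.82649993896484)
base ((551.4324951171875, 301.09051513671875), 44.184024810791016) [551.7 301.5] ((551.7376098632812, 301.4501037597656), (84.69610595703125, 86.80224609375), 20.599292755126953)
```

```bash
cat >> h.py <<'E'
def plan(dx,dy,dz,yaw_to=None,s=None,stp=0.045):
    """world displacement -> tool totals (translation expressed in tool axes before turning)"""
    s=s or ctrl.state();y=s["orientation"][2]
    print("tool dx,dy,dz at yaw %.3f:"%y,np.round([dx*np.cos(y)+dy*np.sin(y),dx*np.sin(y)-dy*np.cos(y),-dz],4), "twist",None if yaw_to is None else round(y-yaw_to,3))
def goto(x,y,z,yaw_to=None):
    s=ctrl.state();p=s["tool_pos"];plan(x-p[0],y-p[1],z-p[2],yaw_to,s)
def depthpt(n,u,v,dm):
    i=eyes.camera_info(n);K=np.array(i["camera_matrix"]);R=np.array(i["R"]);t=np.array(i["t"])
    z=dm[v,u];c=np.array([(u-K[0,2])/K[0,0]*z,(v-K[1,2])/K[1,1]*z,z]);return (R.T@(c-t)).round(3)
E
python3 - <<'E'
from h import *
d=np.load("pics/top0.npz")["d"]
for n,u,v in [("vase",80,264),("goldtray",98,305),("candle",126,229),("puck1",215,164),("puck2",341,164),("mugtop",281,121),("purple",344,248),("purple2",361,279),("spk",375,243),("tray",110,260)]:
    print(n,depthpt("top",u,v,d))
goto(.47,.11,.30,np.pi)
E
```

```text
vase [0.331 0.599 0.127]
goldtray [0.193 0.587 0.006]
candle [0.438 0.492 0.055]
puck1 [0.659 0.215 0.016]
puck2 [ 0.661 -0.21   0.015]
mugtop [ 0.809 -0.008  0.02 ]
purple [ 0.382 -0.198  0.08 ]
purple2 [ 0.288 -0.248  0.076]
spk [ 0.398 -0.295  0.079]
tray [0.337 0.557 0.004]
tool dx,dy,dz at yaw 2.780: [-0.4006 -0.3801 -0.0996] twist -0.362
```

Candidates in the top picture (800x600):
- Speaker: orange with black top at (585,380), against the purple look-alikes (537,388) and (564,436). I choose the orange one.
- Orange round things: base (296,307), and the floor lamp/pouf (190,50), which I reject.
- Green things: case (345,387), pad (485,275), and the book (740,440), which I reject.
- Black things: remote (425,365), cradle (567,275), soundbar and router, both rejected.
- White things: remote (430,345), cradle (390,253), pucks (337,256) and (533,256), both rejected.

The crops confirm each choice.

Call:
apply_moves(deltas=[1,-0.02,-0.02,-0.03,-0.036,1,-0.045,-0.042,-0.03,-0.036,1,-0.045,-0.042,-0.02,-0.036,1,-0.045,-0.042,-0.02,-0.036,1,-0.045,-0.042,0,-0.036,1,-0.045,-0.042,0,-0.036,1,-0.045,-0.042,0,-0.036,1,-0.045,-0.042,0,-0.036,1,-0.045,-0.042,0,-0.036,1,-0.02,-0.02,0,-0.036])

```text
time_s: 1.1
tool_pos: [0.4903, 0.2407, 0.2837]
orientation: [-3.14, 0.0, 3.136]
ft_force: [0.1, -0.7, -0.1]
grip_width: 0.179
```

```bash
cat >> h.py <<'E'
from scipy.spatial.transform import Rotation as Rot
def snap(name):
    s=ctrl.state();p,d=eyes.camera("wrist");np.savez(f"pics/{name}.npz",p=p,d=d,pos=s["tool_pos"],o=s["orientation"])
    cv2.imwrite(f"pics/{name}.png",cv2.resize(p[:,:,::-1],(800,600),interpolation=cv2.INTER_CUBIC));print(s["time_s"],s["tool_pos"].round(4),s["orientation"].round(4))
def wray(f,u,v,z):
    """wrist fisheye pixel -> world at plane z; f = loaded npz"""
    i=eyes.camera_info("wrist");K=np.array(i["camera_matrix"]);T=np.array(i["T_tool_cam"])
    a=(np.ravel(u)-K[0,2])/K[0,0];b=(np.ravel(v)-K[1,2])/K[1,1];th=np.hypot(a,b);k=np.sinc(th/np.pi)
    d=np.stack([a*k,b*k,np.cos(th)],1)
    R=Rot.from_euler("xyz",f["o"]).as_matrix()
    C=R@T[:3,3]+f["pos"];D=d@(R@T[:3,:3]).T
    return C+D*((z-C[2])/D[:,2])[:,None]
E
python3 -c "
from h import *
snap('w1')"
```

```text
1.1 [0.4903 0.2407 0.2837] [-3.1396e+00  4.0000e-04  3.1359e+00]
```

View pics/w1.png

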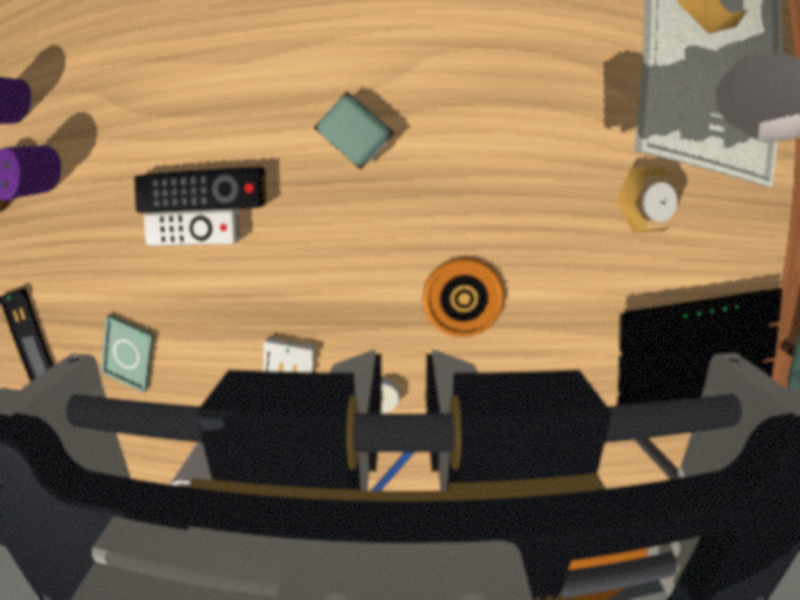

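The wrist picture shows the remotes at (200,205), case at (355,130), base (463,297), pad (130,352), white cradle foot (288,355), and candle bowl (655,200).

Run:
```python
from h import *
f=np.load("pics/w1.npz")
for n,x,y,z in [("base",463,297,.007),("case",355,130,.014),("pad",129,352,.0045),("tv c",200,189,.022),("box c",190,228,.02)]:
    print(n,wray(f,x/1.5625,y/1.5625,z).round(4))
goto(.472,.112,.12,np.pi)
```

```text
base [[0.5503 0.302  0.007 ]]
case [[0.3807 0.1949 0.014 ]]
pad [[ 0.6196 -0.0991  0.0045]]
tv c [[0.4301 0.0354 0.022 ]]
box c [[0.4699 0.0193 0.02  ]]
tool dx,dy,dz at yaw 3.133: [ 0.02   -0.1253  0.1635] twist -0.009
```

Call:
apply_moves(deltas=[1,0.01,-0.03,0.035,0,1,0.01,-0.03,0.04,0,1,0,-0.03,0.04,0,1,0,-0.03,0.04,-0.009,1,0,-0.005,0.008,0,1,0,0,0,0,1,0,0,0,0])

```text
time_s: 1.85
tool_pos: [0.4684, 0.1228, 0.1228]
orientation: [3.14, 0.001, -3.133]
ft_force: [0.5, 0.2, 1.1]
grip_width: 0.006
```

```bash
python3 -c "
from h import *
snap('w2')"
```

```text
1.85 [0.4684 0.1228 0.1228] [ 3.1404e+00  1.3000e-03 -3.1335e+00]
```

View pics/w2.png

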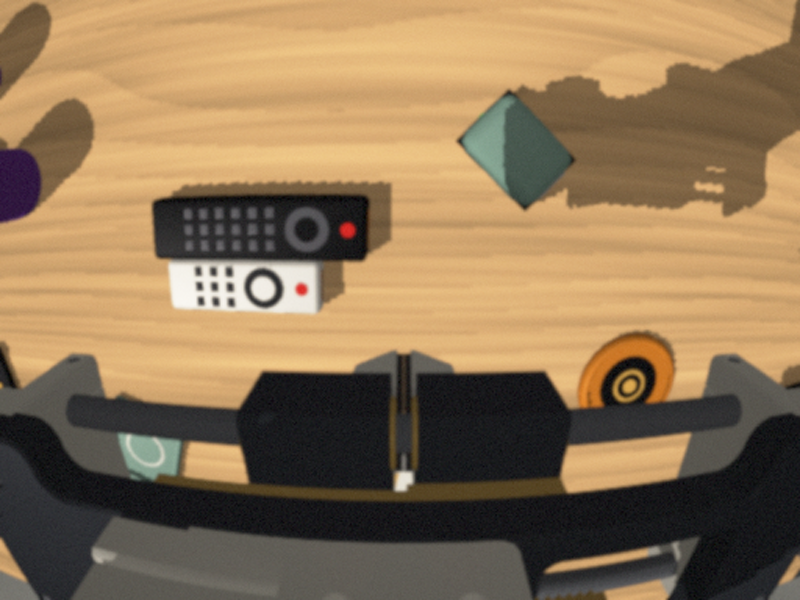

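Run:
```python
from h import *
f=np.load("pics/w2.npz")
for n,x,y,z in [("box head near",320,264,.02),("box head far",318,313,.02),("box foot far",172,306,.02),("box foot near",168,264,.02),("tv head near",368,198,.022),("tv head far",365,258,.022),("tv foot near",153,200,.022),("tv foot far",158,258,.022),("case c",515,150,.014)]:
    print(n,wray(f,x/1.5625,y/1.5625,z).round(4))
goto(.472,.115,.007,np.pi)
```

```text
box head near [[0.454  0.0702 0.02  ]]
box head far [[0.4869 0.0675 0.02  ]]
box foot far [[ 0.4832 -0.0392  0.02  ]]
box foot near [[ 0.453  -0.0382  0.02  ]]
tv head near [[0.4123 0.1013 0.022 ]]
tv head far [[0.4497 0.0992 0.022 ]]
tv foot near [[ 0.4083 -0.0446  0.022 ]]
tv foot far [[ 0.4482 -0.0447  0.022 ]]
case c [[0.3806 0.1924 0.014 ]]
tool dx,dy,dz at yaw -3.133: [-0.003  -0.0083  0.1163] twist -6.274
```

Call:
apply_moves(deltas=[1,-0.003,-0.002,0.03,0,1,0,0,0.03,0,1,0,0,0.03,0,1,0,0,0.02,0,1,0,0,0.005,0,1,0,0,0,0,1,0,0,0,0])

```text
time_s: 2.6
tool_pos: [0.4721, 0.1203, 0.0083]
orientation: [3.141, 0.003, -3.134]
ft_force: [0.2, 0.4, 0.8]
grip_width: 0.004
```

Call:
apply_moves(deltas=[1,0,-0.01,0,0,1,0,-0.01,0,0,1,0,-0.008,0,0,1,0,-0.008,0,0,1,0,-0.008,0,0,1,0,-0.008,0,0,1,0,-0.008,0,0,1,0,-0.008,0,0,1,0,-0.008,0,0,1,0,-0.004,0,0])

```text
time_s: 3.6
tool_pos: [0.4712, 0.0382, 0.0068]
orientation: [-3.141, -0.0, -3.135]
ft_force: [0.2, -0.5, -0.3]
grip_width: 0.006
```

```bash
python3 -c "
from h import *
snap('w3')"
```

```text
3.6 [0.4712 0.0382 0.0068] [-3.1413e+00 -2.0000e-04 -3.1353e+00]
```

View pics/w3.png

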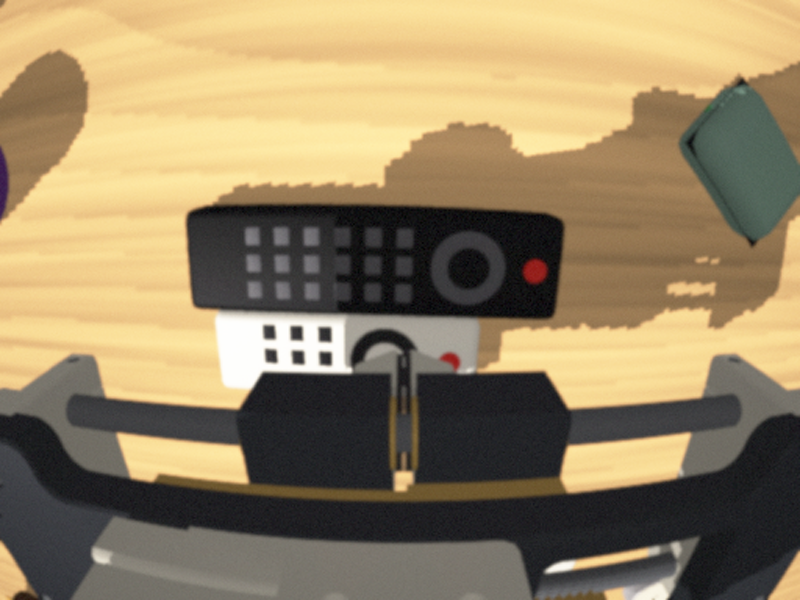

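Run:
```python
from h import *
f=np.load("pics/w3.npz")
for n,x,y,z in [("box head",478,322,.02),("box foot",216,315,.02),("tv head",560,222,.022),("tv foot",190,215,.022),("tvfootfar",193,305,.022),("boxfootfar",225,386,.02)]:
    print(n,wray(f,x/1.5625,y/1.5625,z).round(4))
T=np.linalg.inv(eyes.camera_info("wrist")["T_tool_cam"]);K=eyes.camera_info("wrist")["camera_matrix"]
for P in ([0,0,0],[0,0,-.019],[.0095,.02,0],[0,.0,-.05]):
    c=T[:3,:3]@P+T[:3,3];r=np.hypot(c[0],c[1]);th=np.arctan2(r,c[2]);print(P,(K[0,2]+K[0,0]*th*c[0]/r)*1.5625,(K[1,2]+K[1,1]*th*c[1]/r)*1.5625)
p,d=eyes.camera("top");cv2.imwrite("pics/t3.png",cv2.resize(p[150:290,200:340,::-1],None,fx=4,fy=4,interpolation=cv2.INTER_CUBIC))
```

```text
box head [[0.4531 0.0673 0.02  ]]
box foot [[ 0.4512 -0.0379  0.02  ]]
tv head [[0.4129 0.0965 0.022 ]]
tv foot [[ 0.41   -0.0443  0.022 ]]
tvfootfar [[ 0.4464 -0.0469  0.022 ]]
boxfootfar [[ 0.4836 -0.0384  0.02  ]]
[0, 0, 0] 402.94375083830374 351.1552619723526
[0, 0, -0.019] 402.92824479023875 370.61625720566684
[0.0095, 0.02, 0] 450.57018136417855 330.20689298642867
[0, 0.0, -0.05] 402.8960808819523 411.62363125355324
```

View pics/t3.png

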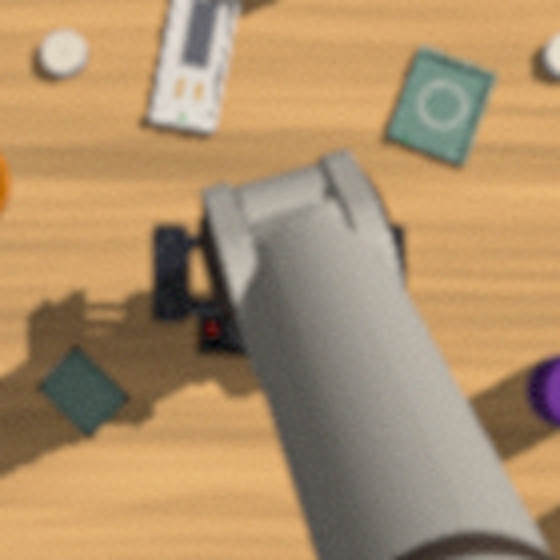

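Run:
```python
from h import *
f=np.load("pics/w3.npz");d=f["d"]
print(ctrl.state()["ft_force"],ctrl.state()["tool_pos"])
for v in (205,215,220,224,228,232,236,240): print(v,[round(float(d[v,u]),3) for u in (150,200,220,235,245,252,258,262,270,280,290,300,310)])
p=f["p"][190:260,120:330,::-1];cv2.imwrite("pics/w3c.png",cv2.resize(p,None,fx=3.8,fy=3.8,interpolation=cv2.INTER_CUBIC))
```

```text
[-0.23469817  1.12019596  0.50645125] [0.47117843 0.03847416 0.00684804]
205 [0.181, 0.181, 0.181, 0.181, 0.182, 0.182, 0.182, 0.182, 0.182, 0.182, 0.181, 0.183, 0.201]
215 [0.182, 0.181, 0.182, 0.182, 0.181, 0.182, 0.182, 0.183, 0.182, 0.182, 0.181, 0.182, 0.204]
220 [0.184, 0.184, 0.183, 0.183, 0.182, 0.183, 0.183, 0.183, 0.183, 0.183, 0.183, 0.183, 0.205]
224 [0.184, 0.185, 0.182, 0.182, 0.183, 0.0, 0.183, 0.171, 0.184, 0.185, 0.184, 0.184, 0.206]
228 [0.186, 0.185, 0.184, 0.184, 0.164, 0.164, 0.168, 0.167, 0.165, 0.186, 0.184, 0.185, 0.205]
232 [0.186, 0.186, 0.185, 0.16, 0.161, 0.16, 0.163, 0.164, 0.161, 0.159, 0.185, 0.186, 0.208]
236 [0.188, 0.187, 0.186, 0.156, 0.155, 0.157, 0.161, 0.158, 0.157, 0.155, 0.187, 0.186, 0.208]
240 [0.189, 0.094, 0.096, 0.095, 0.095, 0.151, 0.153, 0.154, 0.095, 0.094, 0.094, 0.095, 0.094]
```

View pics/w3c.png

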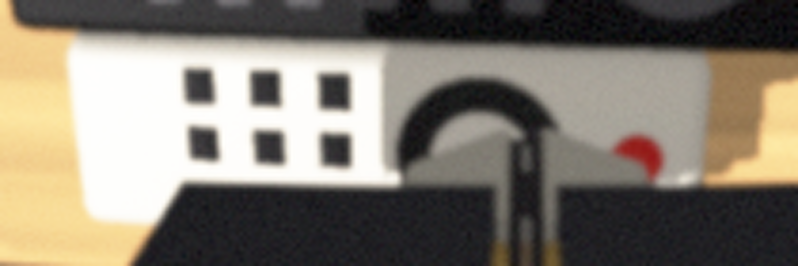

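```bash
python3 - <<'E'
from h import *
i=eyes.camera_info("wrist");K=i["camera_matrix"];T=i["T_tool_cam"]
def tool(d,u,v):
    a=(u-K[0,2])/K[0,0];b=(v-K[1,2])/K[1,1];th=np.hypot(a,b);k=np.tan(th)/th
    z=d[v,u];return (T[:3,:3]@np.array([a*k*z,b*k*z,z])+T[:3,3])
for n,us in (("w1",(230,236,240,278,282,288)),("w2",(245,250,254,262,266,272)),("w3",(245,250,254,262,266,272))):
    d=np.load(f"pics/{n}.npz")["d"]
    for u in us: print(n,u,[(v,*(tool(d,u,v)*1000).round().astype(int)) for v in (222,225,228,232,238)])
E
python3 - <<'E'
import cv2,numpy as np
p=np.load("pics/w2.npz")["p"][200:330,180:340,::-1];cv2.imwrite("pics/w2c.png",cv2.resize(p,None,fx=4.5,fy=4.5,interpolation=cv2.INTER_CUBIC))
E
```

```text
w1 230 [(222, np.int64(-119), np.int64(-48), np.int64(286)), (225, np.int64(-125), np.int64(-48), np.int64(286)), (228, np.int64(10), np.int64(-16), np.int64(-28)), (232, np.int64(11), np.int64(-15), np.int64(-36)), (238, np.int64(11), np.int64(-15), np.int64(-42))]
w1 236 [(222, np.int64(-119), np.int64(-38), np.int64(286)), (225, np.int64(11), np.int64(-13), np.int64(-25)), (228, np.int64(11), np.int64(-12), np.int64(-30)), (232, np.int64(11), np.int64(-12), np.int64(-35)), (238, np.int64(11), np.int64(-11), np.int64(-44))]
w1 240 [(222, np.int64(-119), np.int64(-31), np.int64(286)), (225, np.int64(11), np.int64(-10), np.int64(-26)), (228, np.int64(10), np.int64(-10), np.int64(-27)), (232, np.int64(9), np.int64(-10), np.int64(-32)), (238, np.int64(10), np.int64(-9), np.int64(-40))]
w1 278 [(222, np.int64(-119), np.int64(34), np.int64(286)), (225, np.int64(11), np.int64(11), np.int64(-26)), (228, np.int64(11), np.int64(11), np.int64(-31)), (232, np.int64(11), np.int64(11), np.int64(-35)), (238, np.int64(11), np.int64(10), np.int64(-43))]
w1 282 [(222, np.int64(-119), np.int64(41), n
[... 2845 characters left out ...]
), (225, np.int64(11), np.int64(2), np.int64(-25)), (228, np.int64(10), np.int64(2), np.int64(-28)), (232, np.int64(9), np.int64(2), np.int64(-32)), (238, np.int64(10), np.int64(2), np.int64(-40))]
w3 266 [(222, np.int64(7), np.int64(5), np.int64(-11)), (225, np.int64(11), np.int64(5), np.int64(-26)), (228, np.int64(11), np.int64(5), np.int64(-29)), (232, np.int64(11), np.int64(4), np.int64(-36)), (238, np.int64(11), np.int64(4), np.int64(-43))]
w3 272 [(222, np.int64(7), np.int64(9), np.int64(-12)), (225, np.int64(5), np.int64(9), np.int64(-11)), (228, np.int64(11), np.int64(8), np.int64(-29)), (232, np.int64(11), np.int64(8), np.int64(-36)), (238, np.int64(11), np.int64(7), np.int64(-42))]
```

View pics/w2c.png

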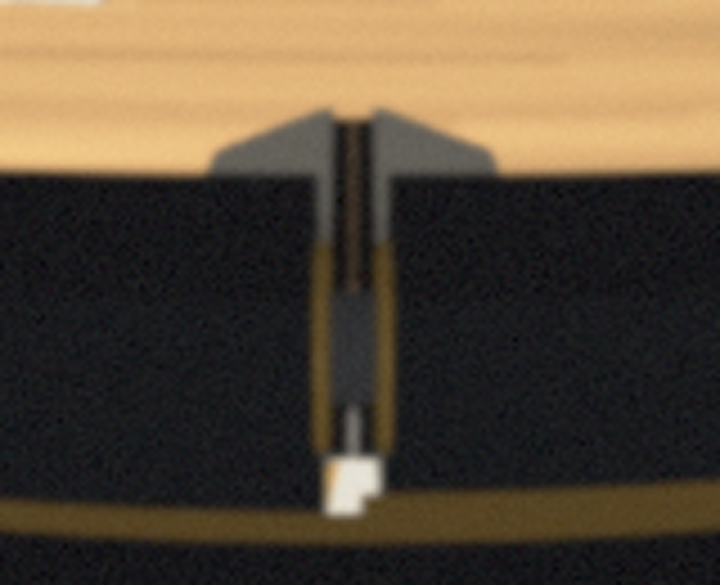

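Run:
```python
from h import *
p,d=eyes.camera("scene")
i=eyes.camera_info("scene")
c=i["R"]@ctrl.state()["tool_pos"]+i["t"];uv=i["camera_matrix"]@c/c[2];print(uv,c[2])
u,v=uv[:2].astype(int)
x0,y0=u-55,v-60
c=cv2.resize(p[y0:y0+90,x0:x0+110,::-1],None,fx=6.5,fy=6.5,interpolation=cv2.INTER_CUBIC)
cv2.circle(c,(int((uv[0]-x0+.5)*6.5),int((uv[1]-y0+.5)*6.5)),4,(0,0,255),1)
cv2.imwrite("pics/s3.png",c)
```

```text
[263.27169136 176.02742501   1.        ] 1.2372419650011688
```

View pics/s3.png

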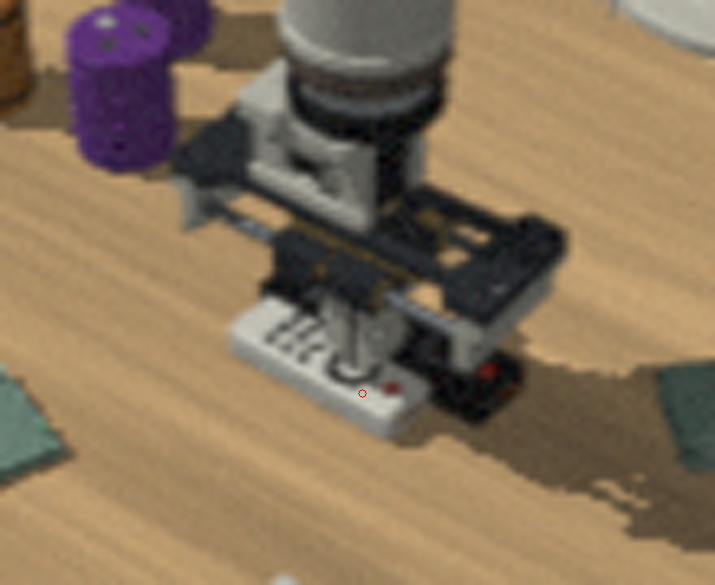

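The white remote did not move. The wrist and scene pictures show the real fingertips about 20–25 mm short of the reported TCP, passing just over the remote. I'll back off and find the tip height by a gentle table touch.

Call:
apply_moves(deltas=[1,0,0.01,0,0,1,0,0.03,0,0,1,0,0.03,0,0,1,0,0.014,0,0,1,0,0,0.004,0,1,0,0,0.004,0,1,0,0,0.004,0,1,0,0,0,0])

```text
time_s: 4.55
tool_pos: [0.4699, 0.1214, -0.006]
orientation: [-3.14, -0.002, -3.137]
ft_force: [0.5, 0.1, -0.3]
grip_width: 0.005
```

Run:
```python
from h import *
snap("w4")
i=eyes.camera_info("wrist");K=i["camera_matrix"]
p,d=eyes.camera("scene")
i=eyes.camera_info("scene")
x0,y0=230,120
c=cv2.resize(p[y0:y0+90,x0:x0+110,::-1],None,fx=6.5,fy=6.5,interpolation=cv2.INTER_CUBIC)
for z,col in ((0,(0,0,255)),(.02,(0,255,0)),(.025,(255,0,0))):
    q=i["R"]@(ctrl.state()["tool_pos"]+[0,0,z])+i["t"];uv=i["camera_matrix"]@q/q[2]
    cv2.circle(c,(int((uv[0]-x0+.5)*6.5),int((uv[1]-y0+.5)*6.5)),3,col,1)
cv2.imwrite("pics/s4.png",c);print(ctrl.state()["ft_force"])
```

```text
4.55 [ 0.4699  0.1214 -0.006 ] [-3.1404e+00 -1.7000e-03 -3.1366e+00]
[-0.24154115 -0.4125075   0.64566884]
```

View pics/s4.png

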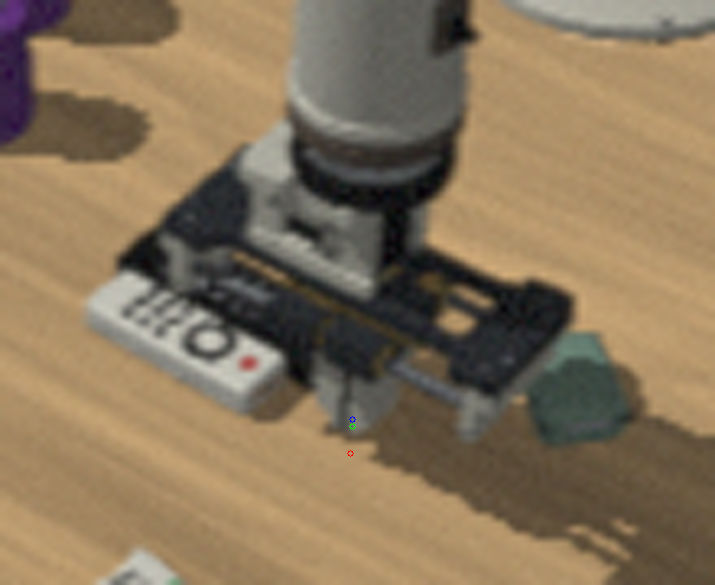

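View pics/w4.png

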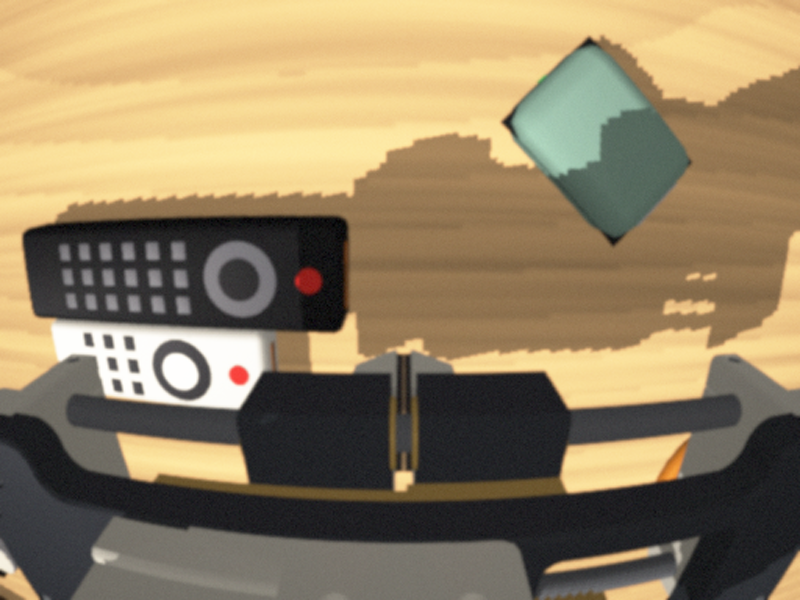

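Run:
```python
from h import *
i=eyes.camera_info("wrist");K=i["camera_matrix"];T=i["T_tool_cam"]
d=np.load("pics/w4.npz")["d"]
def tool(u,v):
    a=(u-K[0,2])/K[0,0];b=(v-K[1,2])/K[1,1];th=np.hypot(a,b);k=np.tan(th)/th
    z=d[v,u];return ((T[:3,:3]@np.array([a*k*z,b*k*z,z])+T[:3,3])*1000).round()
for n,x,y in [("brL",85,362),("brL2",70,380),("brR",725,362),("brR",700,420),("block",320,380),("block",300,440),("rod",150,415),("tip",385,358),("tip",366,366),("plate",100,480),("plate",300,500),("case",600,130),("table",400,250)]:
    print(n,tool(int(x/1.5625),int(y/1.5625)))
```

```text
brL [ 36. -79. -95.]
brL2 [  35.  -78. -103.]
brR [ 37.  79. -96.]
brR [  28.   66. -107.]
block [ 37. -17. -99.]
block [  32.  -18. -114.]
rod [  30.  -54. -105.]
tip [ 11.  -7. -31.]
tip [ 11. -13. -38.]
plate [  26.  -56. -125.]
plate [  26.  -17. -123.]
case [ 92.  66. -32.]
table [45. -1. -5.]
```

Call:
apply_moves(deltas=[1,0,0,0.003,0,1,0,0,0.003,0,1,0,0,0.003,0,1,0,0,0.002,0,1,0,0,0,0])

```text
time_s: 5.15
tool_pos: [0.4703, 0.1232, -0.0165]
orientation: [-3.141, -0.001, -3.134]
ft_force: [-0.7, 0.2, -0.1]
grip_width: 0.01
```

Call:
apply_moves(deltas=[1,0,0,0.002,0,1,0,0,0.001,0,1,0,0,0.001,0,1,0,0,0,0])

```text
time_s: 5.55
tool_pos: [0.4705, 0.1233, -0.0202]
orientation: [-3.142, -0.0, -3.134]
ft_force: [0.6, 0.7, 0.4]
grip_width: 0.005
```

Call:
apply_moves(deltas=[1,0,0,0.001,0,1,0,0,0.001,0,1,0,0,0,0])

```text
time_s: 5.85
tool_pos: [0.4705, 0.1232, -0.0222]
orientation: [-3.142, -0.0, -3.134]
ft_force: [0.3, 0.1, -0.6]
grip_width: 0.001
```

Call:
apply_moves(deltas=[1,0,0,0.001,0,1,0,0,0.001,0,1,0,0,0,0])

```text
time_s: 6.15
tool_pos: [0.4705, 0.1232, -0.0242]
orientation: [-3.142, -0.0, -3.134]
ft_force: [-0.1, 0.3, -0.1]
grip_width: 0.004
```

Call:
apply_moves(deltas=[1,0,0,0.001,0,1,0,0,0,0])

```text
time_s: 6.35
tool_pos: [0.4707, 0.1233, -0.0251]
orientation: [3.142, 0.0, -3.134]
ft_force: [-0.4, -0.0, 1.9]
grip_width: 0.009
```

Light contact (1.9 N) came at reported z = -0.025, so the real tip is 25 mm behind the reported TCP. I'll use tip z = tool z + 0.025 and push now.

Call:
apply_moves(deltas=[1,0,0,-0.006,0,1,0,-0.02,0,0,1,0,-0.01,0,0,1,0,-0.008,0,0,1,0,-0.01,0,0,1,0,-0.01,0,0,1,0,-0.01,0,0,1,0,-0.01,0,0,1,0,-0.01,0,0,1,0,-0.008,0,0])

```text
time_s: 7.35
tool_pos: [0.4713, 0.0262, -0.0191]
orientation: [-3.142, 0.0, -3.135]
ft_force: [0.5, 1.7, 1.6]
grip_width: 0.004
```

```bash
python3 -c "
from h import *
snap('w5')"
```

```text
7.35 [ 0.4713  0.0262 -0.0191] [-3.1415  0.     -3.1349]
```

View pics/w5.png

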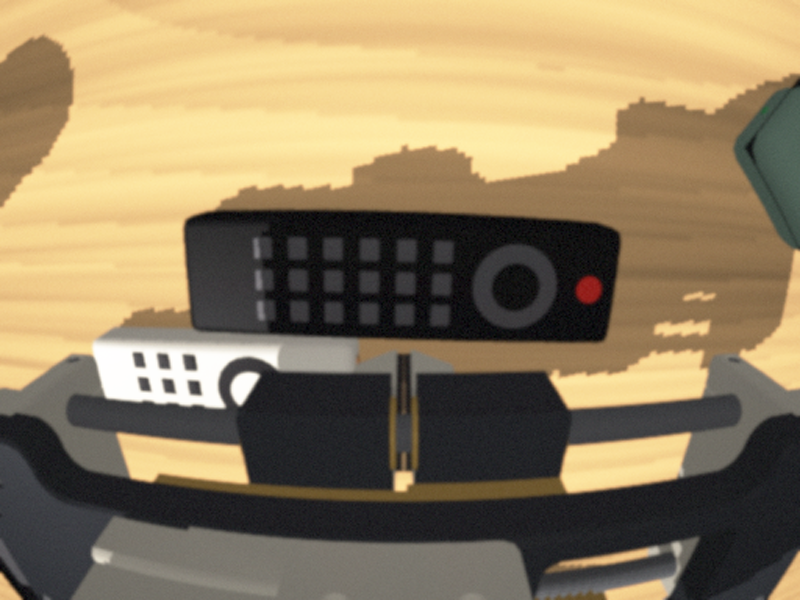

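White is sliding cleanly (now (95–355,345)); I'll continue.

Call:
apply_moves(deltas=[1,0,-0.009,0,0,1,0,-0.009,0,0,1,0,-0.009,0,0,1,0,-0.005,0,0,1,0,0,0,0,1,0,0.02,0,0,1,0,0.01,-0.04,0,-1,0,0,-0.05,0,-1,0,0,-0.05,0,-1,0,0,0,0])

```text
time_s: 8.4
tool_pos: [0.4765, 0.0262, 0.1273]
orientation: [3.141, 0.012, -3.134]
ft_force: [1.0, -0.1, -0.4]
grip_width: 0.215
```

```bash
python3 -c "
from h import *
snap('w6')"
```

```text
8.4 [0.4765 0.0262 0.1273] [ 3.1412  0.0121 -3.1335]
```

View pics/w6.png

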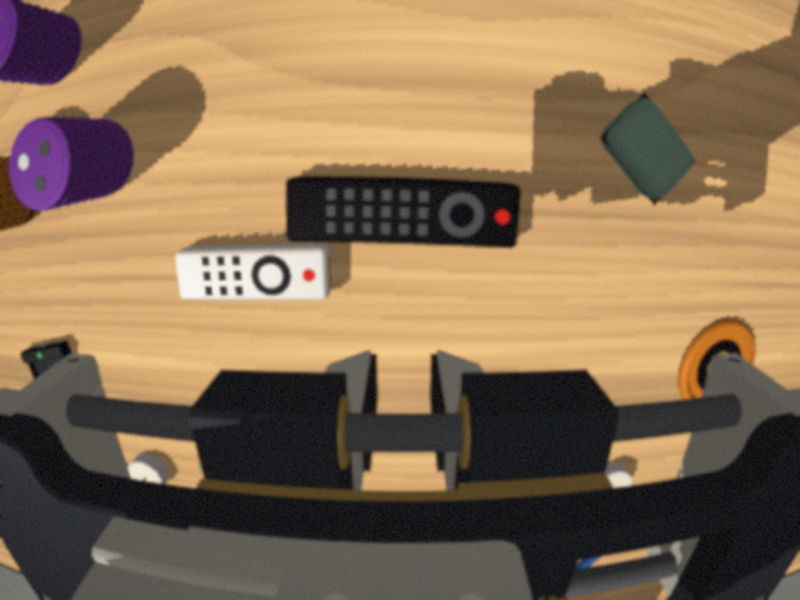

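White is now clear of the black one: white (178–328, 272), black (288–520, 212). Rotating for the grasp.

Call:
apply_moves(deltas=[-1,0.01,0,0,0.15,-1,0,0,0,0.15,-1,0,0,0,0.15,-1,0,0,0,0.15,-1,0,0,0,0.15,-1,0,0,0,0.15,-1,0,0,0,0.15,-1,0,0,0,0.15,-1,0,0,0,0.15,-1,0,0,0,0.15])

```text
time_s: 9.45
tool_pos: [0.4599, 0.0251, 0.1193]
orientation: [-3.138, 0.0, 1.643]
ft_force: [-0.1, 0.9, 0.1]
grip_width: 0.999
```

Call:
apply_moves(deltas=[-1,-0.01,0,0,0.07,-1,0,0,0,0,-1,0,0,0,0])

```text
time_s: 9.75
tool_pos: [0.4611, 0.0153, 0.1199]
orientation: [-3.139, 0.0, 1.581]
ft_force: [0.8, -0.2, 0.1]
grip_width: 0.999
```

```bash
python3 -c "
from h import *
snap('w7')
print(ctrl.state()['q'].round(2))"
```

```text
9.75 [0.4611 0.0153 0.1199] [-3.1395e+00  2.0000e-04  1.5806e+00]
[-0.1   0.25  0.01  2.09 -0.01  0.8  -0.08]
```

View pics/w7.png

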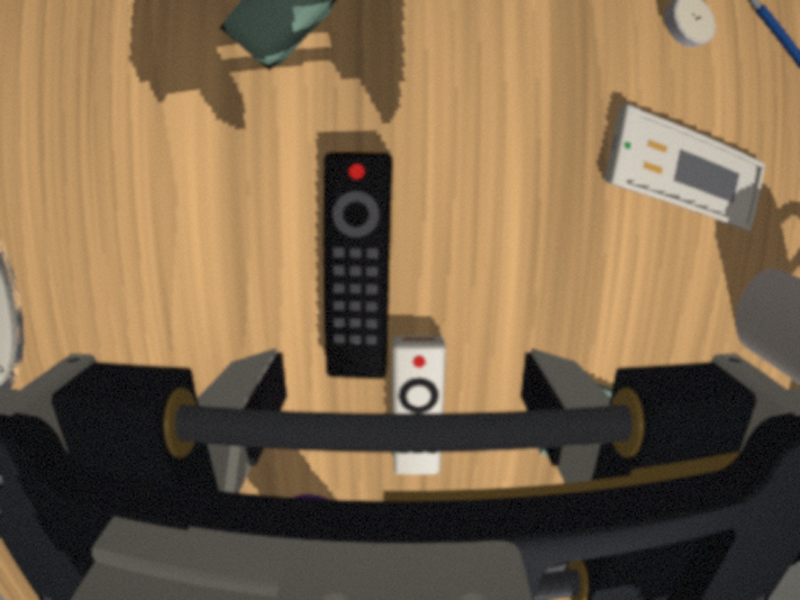

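```bash
cat > mm.py <<'E'
from h import *
def meas(f,kind,x0,y0,x1,y1,z,F=4,save=None):
    """box in 800x600 coords"""
    s=1.5625;p=f["p"];P=cv2.resize(p,None,fx=F,fy=F,interpolation=cv2.INTER_CUBIC).astype(int)
    V=P.max(2);sat=V-P.min(2);rb=P[...,0]-P[...,2]
    m={"dark":(V<80)&(sat<30),"white":(V>115)&(rb<40),"grey":(rb<36),"green":P[...,1]>P[...,0]+4,
       "gold":(rb>60)&(V>120),"orange":(rb>90)&(P[...,1]<P[...,0]*.72)}[kind].astype(np.uint8)
    w=np.zeros_like(m);w[int(y0/s*F):int(y1/s*F),int(x0/s*F):int(x1/s*F)]=1;m*=w
    m=cv2.morphologyEx(m,cv2.MORPH_OPEN,np.ones((5,5)));m=cv2.morphologyEx(m,cv2.MORPH_CLOSE,np.ones((17,17)))
    cs,_=cv2.findContours(m,cv2.RETR_EXTERNAL,cv2.CHAIN_APPROX_NONE);c=max(cs,key=cv2.contourArea)[:,0,:]
    uv=(c+.5)/F-.5
    W=wray(f,uv[:,0],uv[:,1],z)[:,:2]*1000;R=cv2.minAreaRect(W.astype(np.float32))
    M=cv2.moments(W.astype(np.float32));print(kind,"c",np.round(R[0],1),"size",np.round(R[1],1),"ang",round(R[2],1),"cen",np.round((M["m10"]/M["m00"],M["m01"]/M["m00"]),1))
    return W,R
E
python3 - <<'E'
from mm import *
f=np.load("pics/w7.npz")
meas(f,"dark",315,145,395,390,.018)
W,R=meas(f,"white",390,335,450,480,.016)
meas(f,"white",590,90,780,240,.006)
W=wray(f,np.array([395,443,440,395])/1.5625,np.array([345,345,472,472])/1.5625,.02);print(W.round(4))
# gold strips & foot edge of box cradle
W=wray(f,np.array([656,652,625,605,764,750,628,608])/1.5625,np.array([145,167,104,184,164,228,145,182])/1.5625,.005);print(W.round(4))
E
```

```text
dark c [430.6  25.9] size [147.7  41.7] ang 88.9 cen [430.6  25.8]
white c [471.3 -51.1] size [35.8 54.9] ang 0.4 cen [471.4 -50.4]
white c [672.  102.1] size [ 59.4 138.6] ang 79.4 cen [661.  106.6]
[[ 0.4559 -0.0237  0.02  ]
 [ 0.4875 -0.0235  0.02  ]
 [ 0.4902 -0.1289  0.02  ]
 [ 0.4561 -0.1289  0.02  ]]
[[0.6352 0.1166 0.005 ]
 [0.6327 0.1008 0.005 ]
 [0.6092 0.1422 0.005 ]
 [0.5961 0.0856 0.005 ]
 [0.7434 0.1169 0.005 ]
 [0.734  0.0645 0.005 ]
 [0.6124 0.114  0.005 ]
 [0.5983 0.0871 0.005 ]]
```

Call:
apply_moves(deltas=[-1,-0.04,0.005,0,0.012,-1,-0.04,0.006,0,0,-1,-0.012,0,0.03,0,-1,0,0,0.04,0,-1,0,0,0.03,0,-1,0,0,0.025,0,-1,0,0,0.012,0,-1,0,0,0,0])

```text
time_s: 10.6
tool_pos: [0.4716, -0.0762, -0.0176]
orientation: [-3.138, -0.001, 1.568]
ft_force: [-0.2, 0.4, -0.0]
grip_width: 0.996
```

```bash
python3 -c "
from h import *
snap('w8')"
```

```text
10.6 [ 0.4716 -0.0762 -0.0176] [-3.1379e+00 -6.0000e-04  1.5679e+00]
```

View pics/w8.png

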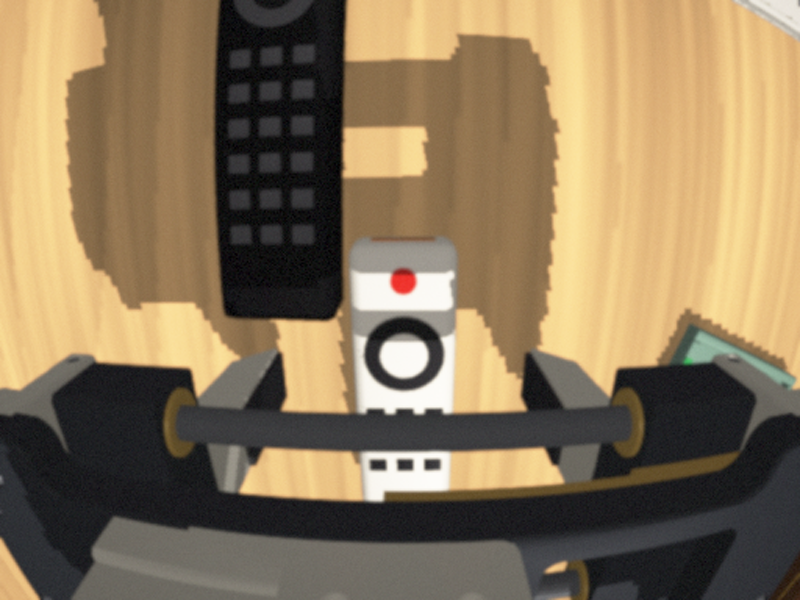

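Run:
```python
from mm import *
f=np.load("pics/w8.npz")
print(wray(f,np.array([352,456,403])/1.5625,np.array([240,240,495])/1.5625,np.array([.018])).round(4))
```

```text
[[ 0.4555 -0.0223  0.018 ]
 [ 0.4888 -0.0224  0.018 ]
 [ 0.4715 -0.1252  0.018 ]]
```

Call:
apply_moves(deltas=[0.5,0,0,0,0,0.7,0,0,0,0,1,0,0,0,0,1,0,0,0,0,1,0,0,0,0,1,0,0,0,0])

```text
time_s: 11.25
tool_pos: [0.4733, -0.0768, -0.0159]
orientation: [3.141, -0.0, 1.567]
ft_force: [-0.6, -0.4, 0.2]
grip_width: 0.532
```

Call:
apply_moves(deltas=[1,0,0,0,0,1,0,0,0,0,1,0,0,0,0,1,0,0,0,0,1,0,0,0,0])

```text
time_s: 11.75
tool_pos: [0.4731, -0.0768, -0.0161]
orientation: [-3.141, -0.0, 1.567]
ft_force: [-0.3, -0.4, 1.0]
grip_width: 0.388
```

Call:
apply_moves(deltas=[1,0,0,-0.01,0,1,0,0,-0.03,0,1,0,0,-0.03,0,1,0,0,-0.03,0,1,0,0,0,0,1,0,0,0,0])

```text
time_s: 12.35
tool_pos: [0.4739, -0.0768, 0.0848]
orientation: [3.139, 0.0, 1.567]
ft_force: [-0.7, 0.8, -1.6]
grip_width: 0.386
```

```bash
python3 -c "
from h import *
snap('w9')
goto(.676,.1014,.08,-.185)
goto(.676,.1014,.08,-.185+1.567)"
```

```text
12.35 [ 0.4739 -0.0768  0.0848] [3.1394e+00 1.0000e-04 1.5668e+00]
tool dx,dy,dz at yaw 1.567: [0.1789 0.2025 0.0038] twist 1.752
tool dx,dy,dz at yaw 1.567: [0.1789 0.2025 0.0038] twist 0.185
```

View pics/w9.png

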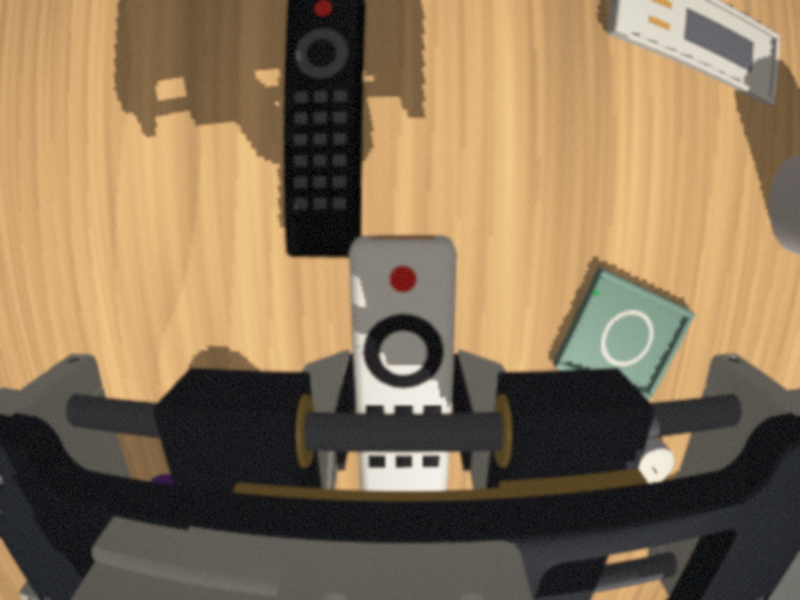

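Call:
apply_moves(deltas=[1,0,0,-0.03,0,1,0.03,0.03,0,0,1,0.03,0.034,0,0,1,0.03,0.035,0,0,1,0.03,0.035,0,0,1,0.03,0.034,0,0,1,0.029,0.035,0,0,1,0,0,0,0.1,1,0,0,0,0.15,1,0,0,0,0.15])

```text
time_s: 13.4
tool_pos: [0.6754, 0.1015, 0.1107]
orientation: [-3.138, 0.003, 1.161]
ft_force: [-0.4, -0.4, -0.7]
grip_width: 0.39
```

Call:
apply_moves(deltas=[1,0,0,0,0.15,1,0,0,0,0.15,1,0,0,0,0.15,1,0,0,0,0.15,1,0,0,0,0.15,1,0,0,0,0.15,1,0,0,0,0.15,1,0,0,0,0.15,1,0,0,0,0.152,1,0,0,0,0])

```text
refused, turn out of range in row 9
```

```bash
python3 -c "
from h import *
snap('w10')
print(ctrl.state()['q'].round(2))
goto(.676,.1014,.11,-.185)"
```

```text
13.4 [0.6754 0.1015 0.1107] [-3.1377e+00  2.7000e-03  1.1613e+00]
[-0.27  0.62  0.12  1.54 -0.08  0.99 -0.54]
tool dx,dy,dz at yaw 1.154: [0.0002 0.0006 0.001 ] twist 1.339
```

View pics/w10.png

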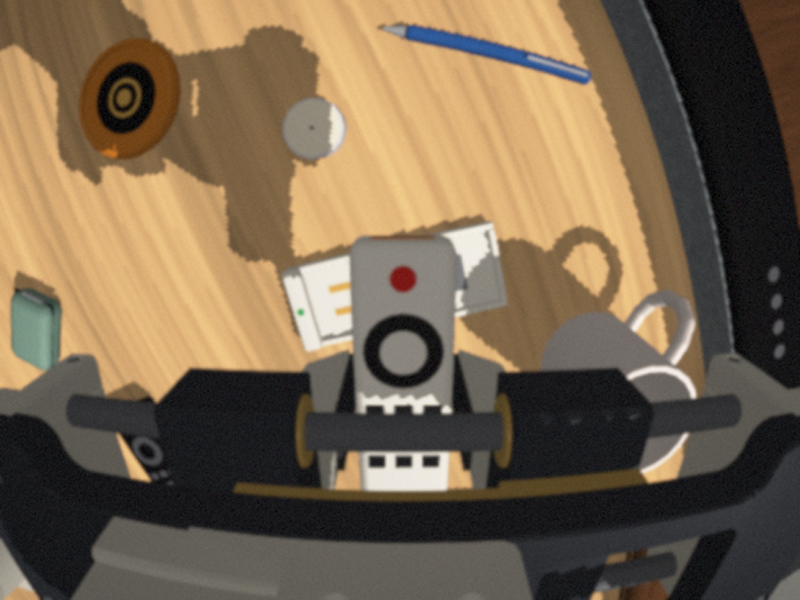

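Call:
apply_moves(deltas=[1,0,0,0,0.15,1,0,0,0,0.15,1,0,0,0,0.15,1,0,0,0,0.15,1,0,0,0,0.15,1,0,0,0,0.15,1,0,0,0,0.15,1,0,0,0,0.15,1,0,0,0,0.14,1,0,0,0,0])

```text
time_s: 14.45
tool_pos: [0.6757, 0.1013, 0.112]
orientation: [3.14, 0.003, -0.172]
ft_force: [0.7, 0.3, -0.9]
grip_width: 0.391
```

```bash
python3 -c "
from h import *
snap('w11')
print(ctrl.state()['q'].round(2))
goto(.676,.1014,.03,-.185)"
```

```text
14.45 [0.6757 0.1013 0.112 ] [ 3.1398e+00  2.7000e-03 -1.7190e-01]
[-0.48  0.65  0.43  1.55 -0.3   1.01 -1.7 ]
tool dx,dy,dz at yaw -0.168: [ 0.0001 -0.0001  0.0822] twist 0.017
```

View pics/w11.png

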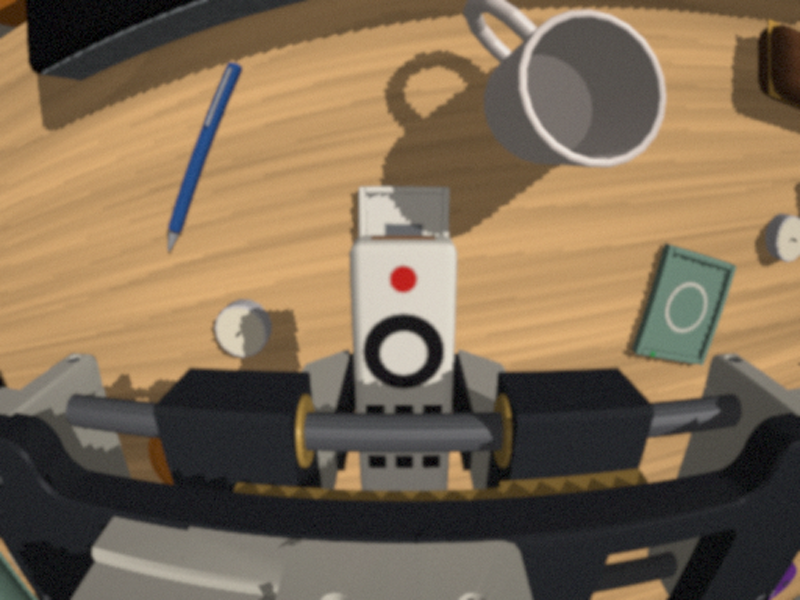

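Run:
```python
from h import *
f=np.load("pics/w11.npz")
W=wray(f,np.array([360,450,405])/1.5625,np.array([187,188,187.5])/1.5625,.009)[:,:2];print(W.round(4))
o=np.array([.6219,.1115]);a=np.radians(-10.6);D=np.array([np.cos(a),np.sin(a)]);N=np.array([-D[1],D[0]])
for w in W: print("cradle frame",((w-o)@D).round(4),((w-o)@N).round(4))
# remote in tool frame: head edge row 240 at z tip..
h=f["pos"][2]+.025-.008+.018
W=wray(f,np.array([355,455])/1.5625,np.array([240,240])/1.5625,h)[:,:2]-f["pos"][:2];print(W.round(4),np.hypot(*W.mean(0)))
```

```text
[[0.742  0.1163]
 [0.732  0.0624]
 [0.7368 0.0894]]
cradle frame 0.1171 0.0268
cradle frame 0.1172 -0.028
cradle frame 0.117 -0.0006
[[ 0.0557  0.0062]
 [ 0.0502 -0.0254]] 0.053788384760868495
```

Call:
apply_moves(deltas=[1,-0.0015,0,0,0.015,1,0,0,0.02,0,1,0,0,0.03,0,1,0,0,0.03,0,1,0,0,0.02,0,1,0,0,0,0,1,0,0,0,0])

```text
time_s: 15.2
tool_pos: [0.6753, 0.1014, 0.0139]
orientation: [3.141, 0.001, -0.187]
ft_force: [0.8, 0.1, 0.2]
grip_width: 0.39
```

```bash
python3 -c "
from h import *
snap('w12')
goto(.6743,.1017,-.011,-.185)"
```

```text
15.2 [0.6753 0.1014 0.0139] [ 3.1413e+00  6.0000e-04 -1.8710e-01]
tool dx,dy,dz at yaw -0.187: [-0.0021  0.0002  0.026 ] twist -0.002
```

View pics/w12.png

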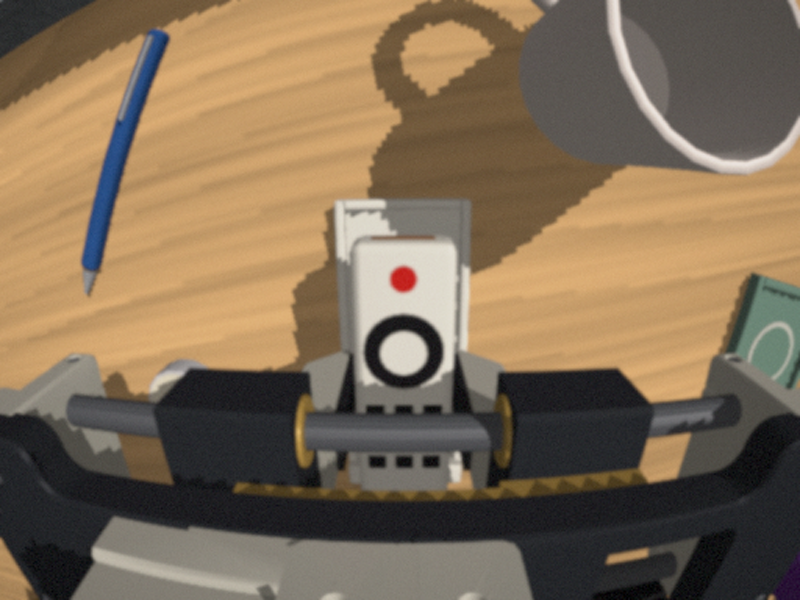

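Run:
```python
from h import *
f=np.load("pics/w12.npz")
W=wray(f,np.array([336,470])/1.5625,np.array([203,203])/1.5625,.009)[:,:2];print(W.round(4))
a=-.185;D=np.array([np.cos(a),np.sin(a)]);N=np.array([-D[1],D[0]])
m=W.mean(0);o=m-D*.120;print("origin",o,"target",o+.0555*D, "lateral err",(f["pos"][:2]-m)@N)
```

```text
[[0.7414 0.1165]
 [0.7313 0.0635]]
origin [0.6184254  0.11208145] target [0.67297836 0.10187242] lateral err -2.3849406122666145e-05
```

Call:
apply_moves(deltas=[1,-0.0025,0,0,0,1,0,0,0.008,0,1,0,0,0.006,0,1,0,0,0.004,0,1,0,0,0.003,0,1,0,0,0.002,0,1,0,0,0,0])

```text
time_s: 15.95
tool_pos: [0.6727, 0.1021, -0.0096]
orientation: [3.141, 0.001, -0.188]
ft_force: [-0.6, -0.3, -0.3]
grip_width: 0.389
```

Call:
apply_moves(deltas=[1,0,0,0.001,0,1,0,0,0.001,0,1,0,0,0,0])

```text
time_s: 16.25
tool_pos: [0.6732, 0.1021, -0.011]
orientation: [-3.141, -0.0, -0.188]
ft_force: [-0.4, 0.4, -0.3]
grip_width: 0.389
```

Call:
apply_moves(deltas=[1,0,0,0.001,0,1,0,0,0,0])

```text
time_s: 16.45
tool_pos: [0.6732, 0.1022, -0.011]
orientation: [-3.141, -0.0, -0.188]
ft_force: [-2.9, -0.5, 5.1]
grip_width: 0.39
```

Call:
apply_moves(deltas=[1,0,0,0.0005,0,0.1,0,0,0,0,-0.2,0,0,0,0,-0.3,0,0,0,0,-0.3,0,0,0,0,-0.3,0,0,0,0])

```text
time_s: 17.05
tool_pos: [0.6729, 0.1021, -0.0128]
orientation: [3.141, 0.0, -0.188]
ft_force: [-0.6, 0.6, 0.3]
grip_width: 0.648
```

```bash
python3 -c "
from h import *
snap('w13')"
```

```text
17.05 [ 0.6729  0.1021 -0.0128] [ 3.1415e+00  3.0000e-04 -1.8810e-01]
```

View pics/w13.png

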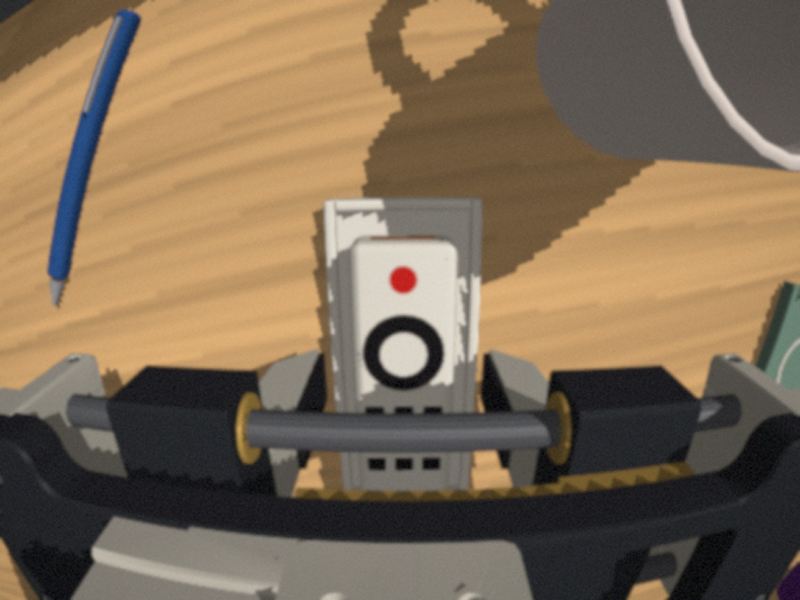

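Call:
apply_moves(deltas=[-0.3,0,0,-0.02,0,-0.3,0,0,-0.05,0,-0.3,0,0,-0.05,0,-1,-0.04,0,-0.01,0,-1,-0.04,0,0,0,-1,-0.02,0,0,0,-1,0,0,0,0,-1,0,0,0,0])

```text
time_s: 17.9
tool_pos: [0.5752, 0.1212, 0.1178]
orientation: [-3.141, -0.001, -0.188]
ft_force: [0.4, 0.0, -0.5]
grip_width: 0.986
```

```bash
python3 -c "
from h import *
snap('w14')"
```

```text
17.9 [0.5752 0.1212 0.1178] [-3.141e+00 -1.000e-03 -1.876e-01]
```

View pics/w14.png

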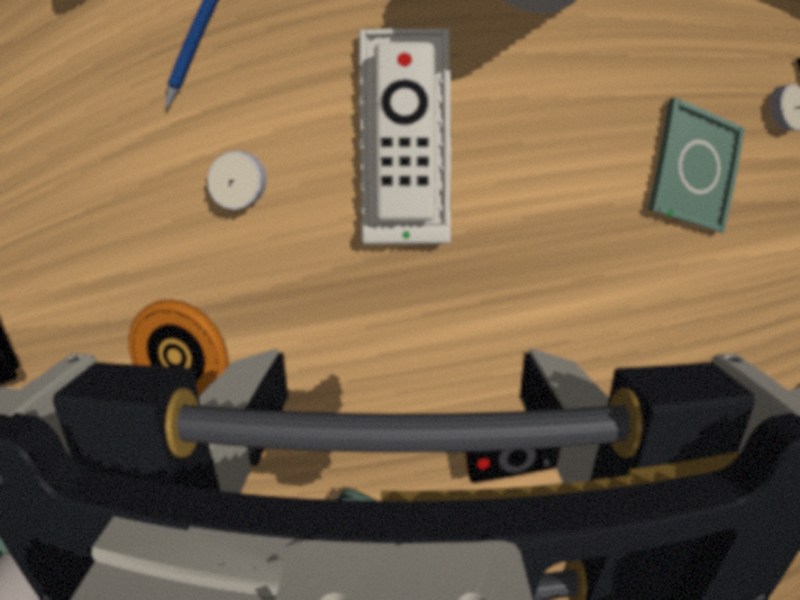

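Run:
```python
from mm import *
f=np.load("pics/w14.npz")
a=-.185;D=np.array([np.cos(a),np.sin(a)]);N=np.array([-D[1],D[0]])
r=wray(f,np.array([405,405])/1.5625,np.array([42,219])/1.5625,.025)[:,:2]
c=wray(f,np.array([405,405,362,450])/1.5625,np.array([30,243,235,235])/1.5625,.009)[:,:2]
cf=wray(f,[405/1.5625],[226/1.5625],.014)[:,:2]
b=c.mean(0)
for n,q in (("rem",r),("cr",c),("blocktop inner",cf)): print(n,((q-f["pos"][:2])@D*1000).round(1),((q-f["pos"][:2])@N*1000).round(1))
print("tv remote & pad & base")
meas(f,"green",640,90,750,240,.0045);meas(f,"orange",120,290,235,400,.0045)
```

```text
rem [150.8  44.4] [-1.4 -1.1]
cr [163.   27.   32.3  32.2] [ -1.4  -1.1  26.1 -29.6]
blocktop inner [38.6] [-1.1]
tv remote & pad & base
green c [ 622.4 -105.6] size [72.9 84.5] ang 69.4 cen [ 622.5 -105.7]
orange c [568.3 297.3] size [88.2 56.7] ang 74.6 cen [570.2 295.9]
```

White remote is seated with its foot at the contacts (foot within about 1–2 mm of home). Next, the earbud case.

```bash
python3 -c "
from h import *
goto(.380,.1927,.118,.792)"
```

```text
tool dx,dy,dz at yaw -0.188: [-2.059e-01 -3.400e-02 -2.000e-04] twist -0.98
```

Call:
apply_moves(deltas=[-1,-0.04,-0.006,0,0,-1,-0.04,-0.007,0,0,-1,-0.045,-0.007,0,0,-1,-0.04,-0.007,0,0,-1,-0.041,-0.007,0,0,-1,0,0,0,-0.14,-1,0,0,0,-0.14,-1,0,0,0,-0.14,-1,0,0,0,-0.14,-1,0,0,0,-0.14])

```text
time_s: 18.95
tool_pos: [0.3805, 0.1927, 0.1176]
orientation: [3.141, -0.001, 0.516]
ft_force: [0.1, -0.2, -0.5]
grip_width: 1.002
```

Call:
apply_moves(deltas=[-1,0,0,0,-0.14,-1,0,0,0,-0.14,-1,0,0,0,0,-1,0,0,0,0])

```text
time_s: 19.35
tool_pos: [0.3798, 0.1926, 0.1174]
orientation: [3.141, -0.0, 0.787]
ft_force: [-0.1, 0.2, -0.5]
grip_width: 1.0
```

```bash
python3 -c "
from mm import *
snap('w15')
print(ctrl.state()['q'].round(2))
f=np.load('pics/w15.npz')
goto(.380,.1927,-.018,.792)"
```

```text
19.35 [0.3798 0.1926 0.1174] [ 3.1412e+00 -4.0000e-04  7.8670e-01]
[-0.81  0.19  0.31  2.19 -0.08  0.77 -1.23]
tool dx,dy,dz at yaw 0.787: [0.0004 0.0002 0.1354] twist -0.005
```

View pics/w15.png

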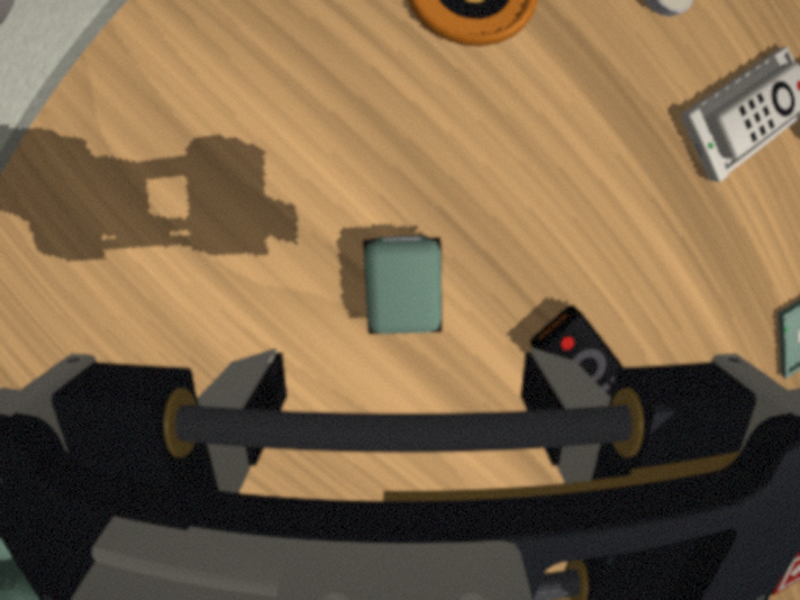

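```bash
python3 -c "
from mm import *
f=np.load('pics/w15.npz')
meas(f,'green',350,225,455,345,.014)"
```

```text
green c [379.7 193. ] size [62.1 47.2] ang 46.3 cen [379.7 192.7]
```

Call:
apply_moves(deltas=[-1,0,0,0.03,-0.005,-1,0,0,0.04,0,-1,0,0,0.03,0,-1,0,0,0.025,0,-1,0,0,0.01,0,0.2,0,0,0,0,1,0,0,0,0,1,0,0,0,0,1,0,0,0,0,1,0,0,0,0])

```text
time_s: 20.4
tool_pos: [0.3794, 0.1933, -0.0168]
orientation: [3.141, -0.002, 0.797]
ft_force: [0.4, -0.5, -0.0]
grip_width: 0.612
```

Call:
apply_moves(deltas=[1,0,0,0,0,1,0,0,0,0,1,0,0,0,0,1,0,0,0,0])

```text
time_s: 20.8
tool_pos: [0.3791, 0.1931, -0.0171]
orientation: [-3.142, -0.001, 0.797]
ft_force: [-1.5, 0.5, 6.8]
grip_width: 0.52
```

Call:
apply_moves(deltas=[1,0,0,-0.01,0,1,0,0,-0.03,0,1,0,0,-0.04,0,1,0,0,-0.04,0,1,0,0,0,0])

```text
time_s: 21.3
tool_pos: [0.3822, 0.1947, 0.1073]
orientation: [3.14, -0.009, 0.796]
ft_force: [2.2, 1.1, -0.6]
grip_width: 0.519
```

```bash
python3 -c "
from h import *
snap('w16')
goto(.6222,-.1057,.10,-.36)"
```

```text
21.3 [0.3822 0.1947 0.1073] [ 3.1402 -0.0093  0.7963]
tool dx,dy,dz at yaw 0.797: [-0.0457  0.3823  0.0053] twist 1.157
```

View pics/w16.png

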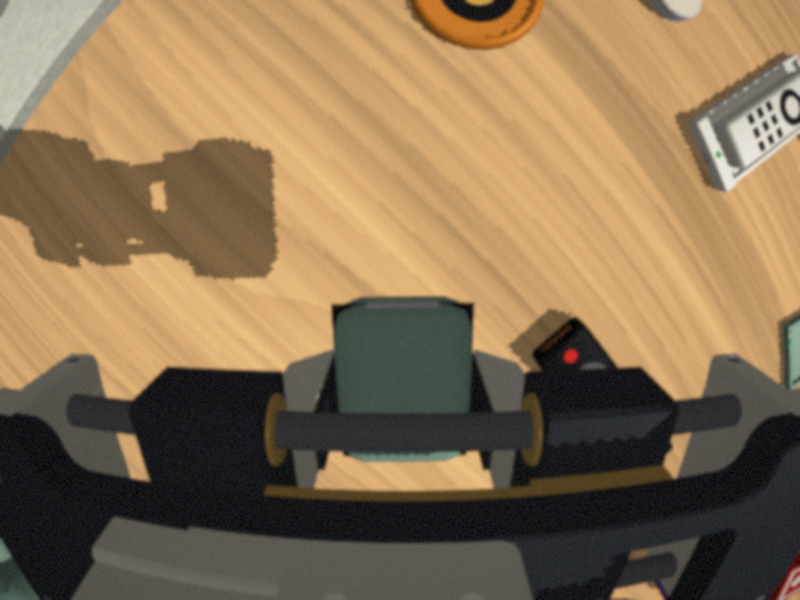

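Call:
apply_moves(deltas=[1,-0.005,0.032,0,0,1,-0.005,0.045,0,0,1,-0.005,0.045,0,0,1,-0.005,0.045,0,0,1,-0.005,0.045,0,0,1,-0.005,0.045,0,0,1,-0.005,0.045,0,0,1,-0.005,0.045,0,0,1,-0.006,0.035,0,0,1,0,0,0,0.1])

```text
time_s: 22.35
tool_pos: [0.6206, -0.1144, 0.1013]
orientation: [3.138, 0.003, 0.688]
ft_force: [-0.3, -0.6, 0.5]
grip_width: 0.518
```

Call:
apply_moves(deltas=[1,0,0,0,0.14,1,0,0,0,0.14,1,0,0,0,0.14,1,0,0,0,0.14,1,0,0,0,0.14,1,0,0,0,0.14,1,0,0,0,0.14,1,0,0,0,0.077,1,0,0,0,0])

```text
time_s: 23.25
tool_pos: [0.6185, -0.1068, 0.1008]
orientation: [3.14, 0.003, -0.361]
ft_force: [-0.3, 0.5, -1.1]
grip_width: 0.52
```

```bash
python3 -c "
from h import *
snap('w17')
print(ctrl.state()['q'].round(2))
goto(.6222,-.1057,.02,-.36)"
```

```text
23.25 [ 0.6185 -0.1068  0.1008] [ 3.1402e+00  2.8000e-03 -3.6080e-01]
[-0.36  0.63  0.69  1.72 -0.47  0.97 -1.42]
tool dx,dy,dz at yaw -0.358: [ 0.0029 -0.0023  0.0811] twist 0.002
```

View pics/w17.png

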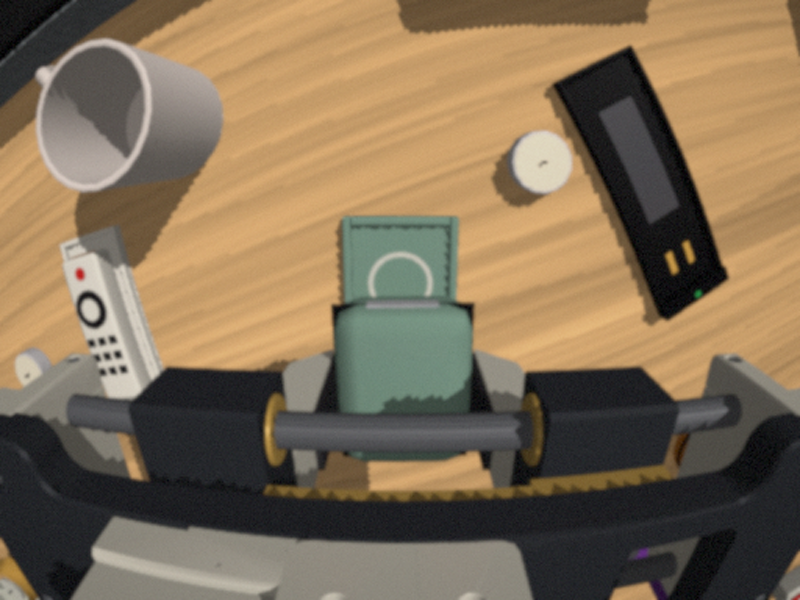

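Run:
```python
from mm import *
f=np.load("pics/w17.npz")
W=wray(f,np.array([343,459])/1.5625,np.array([217,217])/1.5625,.009)[:,:2];e=W[1]-W[0];a=np.arctan2(e[1],e[0])+np.pi/2;m=W.mean(0)
print(W.round(4),"ang",a,"len",np.hypot(*e),"center",m-.042*np.array([np.cos(a),np.sin(a)]),m-.042*np.array([np.cos(-.36),np.sin(-.36)]))
meas(f,"dark",545,40,735,325,.006)
g=wray(f,np.array([672,689])/1.5625,np.array([263,252])/1.5625,.005);print(g)
# corners of cradle: head l, head r, foot l, foot r
W=wray(f,np.array([555,631,667,727])/1.5625,np.array([86,47,320,277])/1.5625,np.array([.009]))[:,:2];print(W.round(4))
```

```text
[[ 0.6737 -0.0896]
 [ 0.6494 -0.1539]] ang -0.36193207729565446 len 0.06876068519227771 center [ 0.6222749  -0.10690002] [ 0.62224624 -0.10697594]
dark c [ 625.2 -283.8] size [179.4  65. ] ang 11.2 cen [ 625.7 -283.6]
[[ 0.5710199  -0.28698965  0.005     ]
 [ 0.5738826  -0.30283314  0.005     ]]
[[ 0.7058 -0.2366]
 [ 0.7176 -0.2971]
 [ 0.5332 -0.2733]
 [ 0.5456 -0.3316]]
```

Call:
apply_moves(deltas=[1,0.0035,-0.0015,0,0,1,0,0,0.02,0,1,0,0,0.03,0,1,0,0,0.03,0,1,0,0,0.012,0,1,0,0,0,0,1,0,0,0,0])

```text
time_s: 24.0
tool_pos: [0.6243, -0.1075, 0.0112]
orientation: [-3.142, -0.001, -0.36]
ft_force: [0.5, -0.2, -0.2]
grip_width: 0.518
```

```bash
python3 -c "
from h import *
snap('w18')
f=np.load('pics/w18.npz')
goto(.6223,-.1065,-.012,-.36)"
```

```text
24.0 [ 0.6243 -0.1075  0.0112] [-3.1416e+00 -1.0000e-03 -3.6010e-01]
tool dx,dy,dz at yaw -0.360: [-0.0027 -0.0001  0.0238] twist -0.0
```

View pics/w18.png

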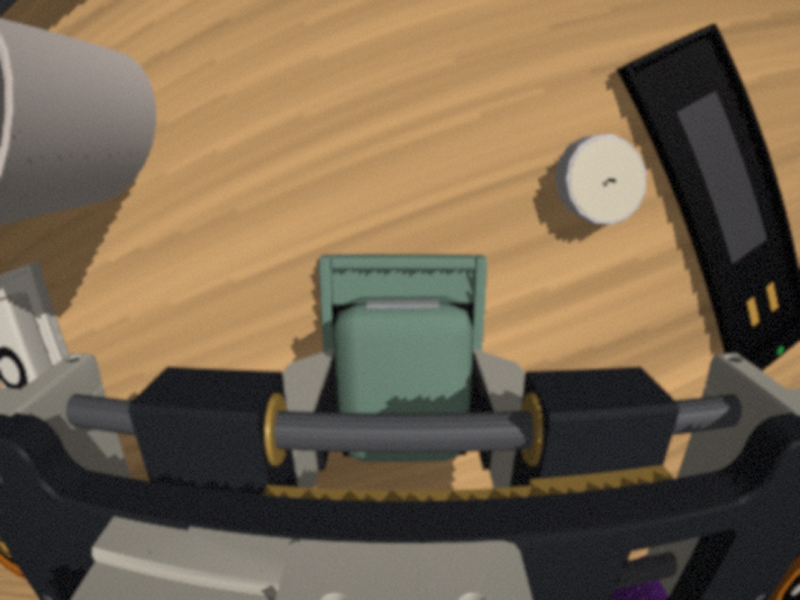

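Run:
```python
from mm import *
f=np.load("pics/w18.npz")
W=wray(f,np.array([320,487])/1.5625,np.array([256,256])/1.5625,.009)[:,:2];m=W.mean(0)
print(W.round(4),np.hypot(*(W[1]-W[0])),"center",m-.042*np.array([np.cos(-.36),np.sin(-.36)]))
```

```text
[[ 0.6745 -0.09  ]
 [ 0.6504 -0.1538]] 0.06815389020692897 center [ 0.62312938 -0.10707499]
```

Call:
apply_moves(deltas=[1,-0.0025,0,0,0,1,0,0,0.008,0,1,0,0,0.006,0,1,0,0,0.004,0,1,0,0,0.003,0,1,0,0,0.001,0,1,0,0,0,0])

```text
time_s: 24.75
tool_pos: [0.6212, -0.1061, -0.0117]
orientation: [3.141, 0.0, -0.36]
ft_force: [0.3, -0.3, -1.1]
grip_width: 0.523
```

Call:
apply_moves(deltas=[1,0,0,0.001,0,1,0,0,0,0])

```text
time_s: 24.95
tool_pos: [0.6215, -0.1063, -0.012]
orientation: [-3.141, -0.0, -0.36]
ft_force: [-1.4, 0.9, 3.7]
grip_width: 0.52
```

Call:
apply_moves(deltas=[0.0,0,0,0,0,-0.2,0,0,0,0,-0.4,0,0,0,0,-0.5,0,0,0,0,-0.5,0,0,0,0,-0.5,0,0,-0.01,0,-0.5,0,0,-0.05,0,-0.5,0,0,-0.05,0,-1,-0.03,0,-0.02,0,-1,-0.03,0,0,0])

```text
time_s: 25.95
tool_pos: [0.568, -0.0862, 0.1219]
orientation: [-3.139, -0.008, -0.361]
ft_force: [0.2, 0.3, -0.1]
grip_width: 0.876
```

```bash
python3 -c "
from h import *
snap('w19')"
```

```text
25.95 [ 0.568  -0.0862  0.1219] [-3.1393 -0.0079 -0.3613]
```

View pics/w19.png

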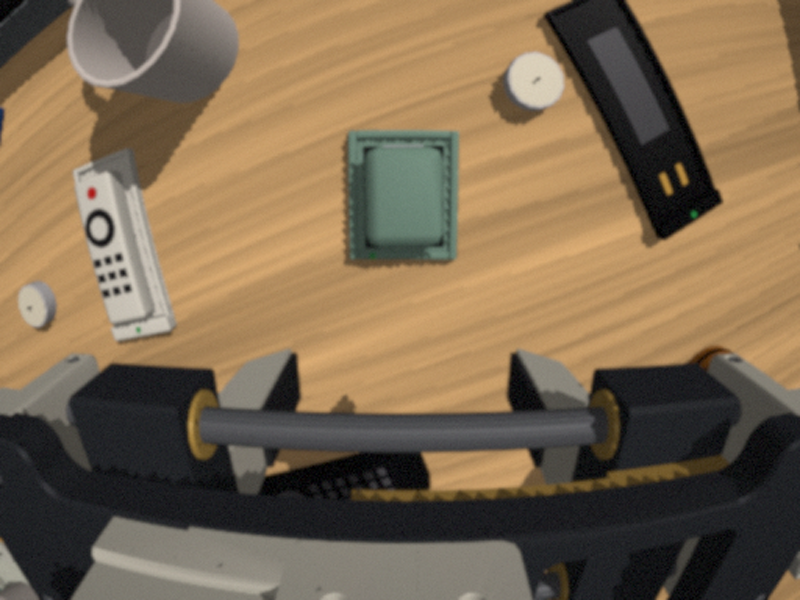

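Case is seated in the pad at (404,198) in the picture. Next, the black remote.

```bash
python3 -c "
from h import *
goto(.4306,.0258,.12,1.5516)"
```

```text
tool dx,dy,dz at yaw -0.361: [-0.1601 -0.0562 -0.001 ] twist -1.913
```

Call:
apply_moves(deltas=[-1,-0.04,-0.014,0,0,-1,-0.04,-0.014,0,0,-1,-0.04,-0.014,0,0,-1,-0.04,-0.014,0,0,-1,0,0,0,-0.14,-1,0,0,0,-0.14,-1,0,0,0,-0.14,-1,0,0,0,-0.14,-1,0,0,0,-0.14,-1,0,0,0,-0.14])

```text
time_s: 27.0
tool_pos: [0.4352, 0.0238, 0.1179]
orientation: [-3.141, -0.001, 0.485]
ft_force: [0.0, -1.1, 0.1]
grip_width: 1.0
```

Call:
apply_moves(deltas=[-1,0,0,0,-0.14,-1,0,0,0,-0.14,-1,0,0,0,-0.14,-1,0,0,0,-0.14,-1,0,0,0,-0.14,-1,0,0,0,-0.14,-1,0,0,0,-0.14,-1,0,0,0,-0.093,-1,0,0,0,0])

```text
time_s: 27.9
tool_pos: [0.4353, 0.0236, 0.1178]
orientation: [3.141, -0.0, 1.553]
ft_force: [0.3, -0.3, 0.8]
grip_width: 1.0
```

```bash
python3 -c "
from mm import *
snap('w20')
f=np.load('pics/w20.npz')
meas(f,'dark',300,100,500,395,.018)
goto(.4306,.0258,-.016,1.5516)"
```

```text
27.9 [0.4353 0.0236 0.1178] [ 3.1411e+00 -3.0000e-04  1.5529e+00]
dark c [430.1  26.1] size [147.9  40.7] ang 88.6 cen [430.1  26.2]
tool dx,dy,dz at yaw 1.550: [ 0.002  -0.0047  0.1338] twist -0.002
```

View pics/w20.png

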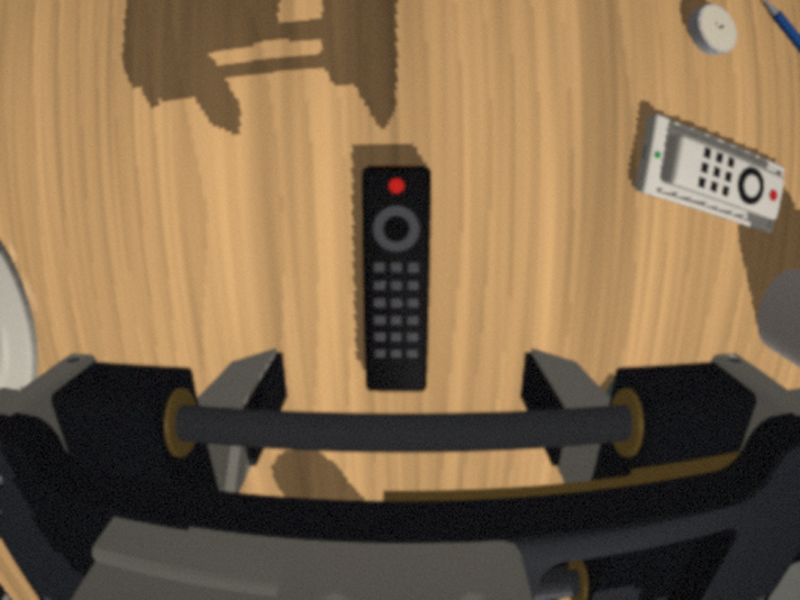

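Call:
apply_moves(deltas=[-1,0.0025,-0.005,0.02,0,-1,0,0,0.04,0,-1,0,0,0.04,0,-1,0,0,0.024,0,-1,0,0,0.01,0,0,0,0,0,0,1,0,0,0,0,1,0,0,0,0,1,0,0,0,0,1,0,0,0,0])

```text
time_s: 28.95
tool_pos: [0.4309, 0.0267, -0.0158]
orientation: [3.14, -0.001, 1.553]
ft_force: [-0.4, 0.2, 0.3]
grip_width: 0.613
```

Call:
apply_moves(deltas=[1,0,0,0,0,1,0,0,0,0,1,0,0,0,0,1,0,0,0,0,1,0,0,0,0])

```text
time_s: 29.45
tool_pos: [0.4304, 0.0266, -0.0163]
orientation: [3.141, -0.0, 1.553]
ft_force: [-1.5, 0.5, 5.8]
grip_width: 0.454
```

Call:
apply_moves(deltas=[1,0,0,-0.01,0,1,0,0,-0.03,0,1,0,0,-0.04,0,1,0,0,-0.04,0,1,0,0,-0.01,0,1,0,0,0,0])

```text
time_s: 30.05
tool_pos: [0.4315, 0.027, 0.1151]
orientation: [3.138, -0.002, 1.553]
ft_force: [0.2, -0.5, -2.4]
grip_width: 0.454
```

```bash
python3 -c "
from h import *
snap('w21')
goto(.629,-.283,.11,.1946)"
```

```text
30.05 [0.4315 0.027  0.1151] [ 3.1378e+00 -1.7000e-03  1.5532e+00]
tool dx,dy,dz at yaw 1.553: [-0.3063  0.2042  0.0036] twist 1.359
```

View pics/w21.png

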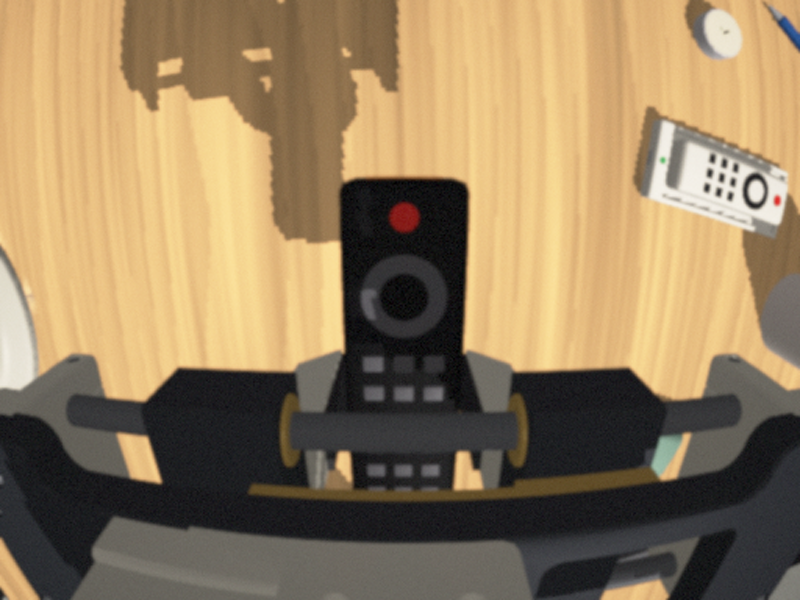

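Call:
apply_moves(deltas=[1,-0.03,0.02,0,0,1,-0.036,0.024,0,0,1,-0.036,0.024,0,0,1,-0.036,0.024,0,0,1,-0.036,0.024,0,0,1,-0.036,0.024,0,0,1,-0.036,0.024,0,0,1,-0.036,0.024,0,0,1,-0.024,0.016,0,0,1,0,0,0,0.1])

```text
time_s: 31.1
tool_pos: [0.6273, -0.2887, 0.1099]
orientation: [-3.138, 0.003, 1.446]
ft_force: [0.3, 0.3, -0.7]
grip_width: 0.454
```

Call:
apply_moves(deltas=[1,0,0,0,0.14,1,0,0,0,0.14,1,0,0,0,0.14,1,0,0,0,0.14,1,0,0,0,0.14,1,0,0,0,0.14,1,0,0,0,0.14,1,0,0,0,0.14,1,0,0,0,0.139,1,0,0,0,0])

```text
time_s: 32.1
tool_pos: [0.6268, -0.2826, 0.1099]
orientation: [-3.14, 0.005, 0.192]
ft_force: [-0.3, 0.5, -2.0]
grip_width: 0.452
```

```bash
python3 -c "
from h import *
snap('w22')
print(ctrl.state()['q'].round(2))
goto(.629,-.283,.02,.1946)"
```

```text
32.1 [ 0.6268 -0.2826  0.1099] [-3.1399  0.0048  0.1923]
[-0.12  0.76  0.79  1.55 -0.59  1.09 -0.56]
tool dx,dy,dz at yaw 0.196: [0.0019 0.0007 0.0904] twist 0.002
```

View pics/w22.png

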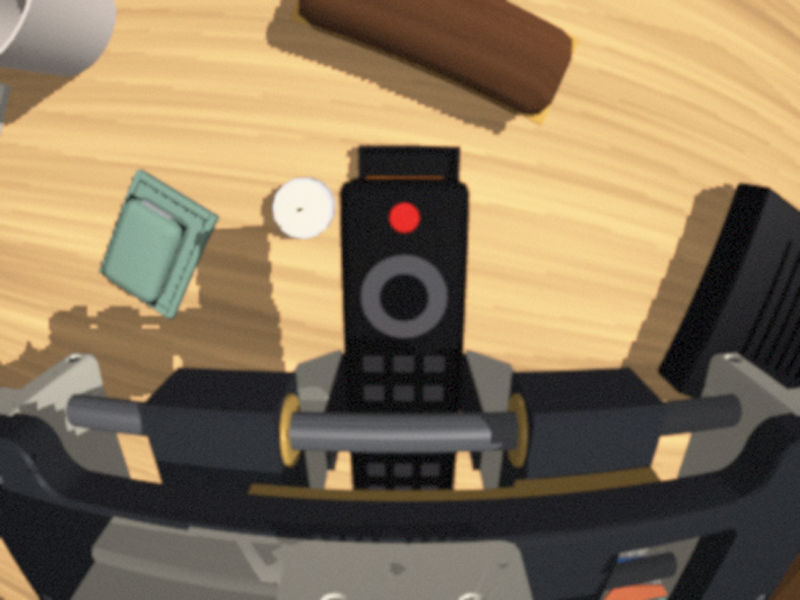

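```bash
cat > hd.py <<'E'
from h import *
import sys
def head(n,ul,vl,ur,vr,L,yaw,rx,rz_head=None):
    f=np.load(f"pics/{n}.npz");s=1.5625
    W=wray(f,np.array([ul,ur])/s,np.array([vl,vr])/s,.009)[:,:2];e=W[1]-W[0];a=np.arctan2(e[1],e[0])+np.pi/2
    D=np.array([np.cos(yaw),np.sin(yaw)]);N=np.array([-D[1],D[0]]);m=W.mean(0)
    print("edge len",np.hypot(*e),"ang",a,"origin",m-L*D,"tcp target",m-L*D+rx*D,"now err fwd,lat",((f["pos"][:2]-(m-L*D+rx*D))@D).round(4),((f["pos"][:2]-m)@N).round(4))
E
python3 - <<'E'
from hd import *
head("w22",359,147,460,147,.160,.1946,.0757)
f=np.load("pics/w22.npz");h=f["pos"][2]+.025-.009+.020
W=wray(f,np.array([343,467])/1.5625,np.array([184,184])/1.5625,h)[:,:2]-f["pos"][:2];print(W,np.hypot(*W.mean(0)))
E
```

```text
edge len 0.060535567218691105 ang 0.19476004246385847 origin [ 0.55605021 -0.30038827] tcp target [ 0.63032138 -0.28574985] now err fwd,lat -0.0028 0.0038
[[ 0.06708498  0.03221221]
 [ 0.0744868  -0.00574652]] 0.07201215963719303
```

Call:
apply_moves(deltas=[1,0.002,0.002,0,0,1,0,0,0.02,0,1,0,0,0.03,0,1,0,0,0.03,0,1,0,0,0.015,0,1,0,0,0,0,1,0,0,0,0])

```text
time_s: 32.85
tool_pos: [0.6312, -0.2854, 0.019]
orientation: [3.141, -0.0, 0.194]
ft_force: [1.0, -0.5, -0.0]
grip_width: 0.454
```

```bash
python3 -c "
from h import *
snap('w23')"
```

```text
32.85 [ 0.6312 -0.2854  0.019 ] [ 3.141e+00 -2.000e-04  1.942e-01]
```

View pics/w23.png

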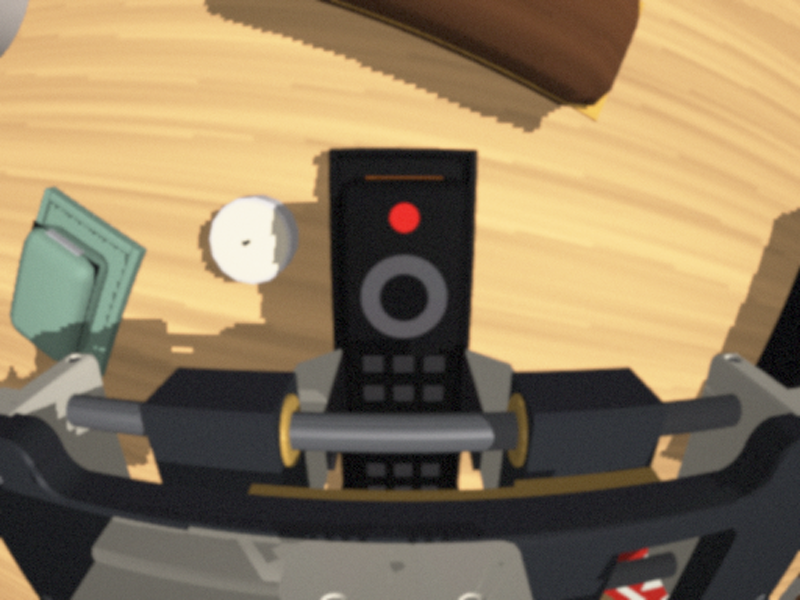

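Run:
```python
from hd import *
head("w23",329,150,477,150,.160,.1946,.0757)
f=np.load("pics/w23.npz");h=f["pos"][2]+.025-.009+.0
W=wray(f,[404/1.5625],[177/1.5625],h+.012)[:,:2]-f["pos"][:2];print(np.hypot(*W.mean(0)))
p=f["p"][85:130,195:320,::-1].astype(float);p=np.clip(p*3,0,255).astype(np.uint8);cv2.imwrite("pics/w23c.png",cv2.resize(p,None,fx=6,fy=6,interpolation=cv2.INTER_CUBIC))
```

```text
edge len 0.06054081479867822 ang 0.19375967583977638 origin [ 0.55650274 -0.30000235] tcp target [ 0.63077391 -0.28536393] now err fwd,lat 0.0004 -0.0001
0.07350969580115269
```

View pics/w23c.png

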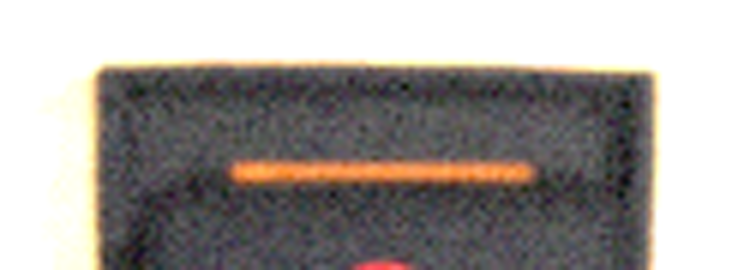

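Call:
apply_moves(deltas=[1,0,0,0.008,0,1,0,0,0.008,0,1,0,0,0.006,0,1,0,0,0.004,0,1,0,0,0.002,0,1,0,0,0.001,0,1,0,0,0,0])

```text
time_s: 33.6
tool_pos: [0.6309, -0.2848, -0.0107]
orientation: [3.142, 0.0, 0.194]
ft_force: [0.2, 0.0, -0.4]
grip_width: 0.452
```

Call:
apply_moves(deltas=[1,0,0,0.001,0,1,0,0,0,0])

```text
time_s: 33.8
tool_pos: [0.6312, -0.2849, -0.0111]
orientation: [3.141, -0.001, 0.194]
ft_force: [-1.0, 0.3, 0.5]
grip_width: 0.453
```

Call:
apply_moves(deltas=[1,0,0,0.001,0,1,0,0,0,0])

```text
time_s: 34.0
tool_pos: [0.6312, -0.2849, -0.0112]
orientation: [-3.141, -0.001, 0.194]
ft_force: [-2.9, 2.0, 7.5]
grip_width: 0.456
```

Call:
apply_moves(deltas=[0.0,0,0,0,0,-0.2,0,0,0,0,-0.35,0,0,0,0,-0.35,0,0,0,0,-0.35,0,0,0,0,-0.35,0,0,-0.01,0,-0.35,0,0,-0.05,0,-0.35,0,0,-0.05,0,-1,-0.04,0,-0.03,0,-1,-0.04,0,0,0])

```text
time_s: 35.0
tool_pos: [0.5554, -0.3027, 0.1334]
orientation: [3.135, -0.008, 0.196]
ft_force: [-0.3, -1.0, 0.0]
grip_width: 0.799
```

```bash
python3 -c "
from h import *
snap('w24')"
```

```text
35.0 [ 0.5554 -0.3027  0.1334] [ 3.1353 -0.008   0.1958]
```

View pics/w24.png

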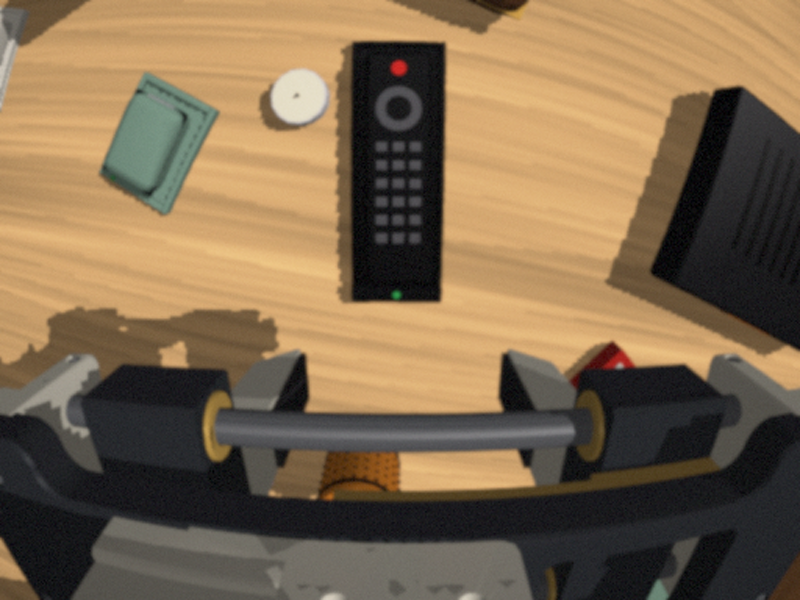

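```bash
python3 -c "
from h import *
goto(.398,-.303,.13,1.57)
f=np.load('pics/w24.npz')
p=f['p'][15:200,210:300,::-1].astype(float);p=np.clip(p*3,0,255).astype(np.uint8);cv2.imwrite('pics/w24c.png',cv2.resize(p,None,fx=3.2,fy=3.2,interpolation=cv2.INTER_CUBIC))"
```

```text
tool dx,dy,dz at yaw 0.187: [-0.1434 -0.0289  0.0006] twist -1.383
```

View pics/w24c.png

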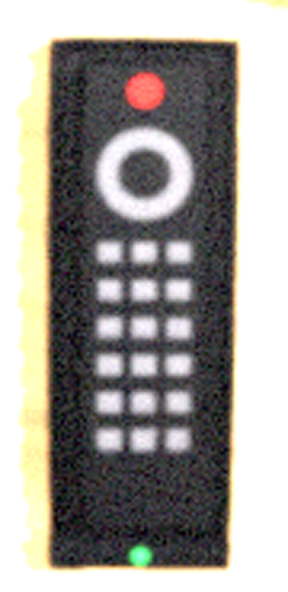

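Black remote is in its cradle, head out, contacts covered. Now the speaker.

Call:
apply_moves(deltas=[-1,-0.035,-0.007,-0.01,0,-1,-0.036,-0.007,-0.02,0,-1,-0.036,-0.007,0,0,-1,-0.036,-0.008,0,0,-1,0,0,0,-0.14,-1,0,0,0,-0.14,-1,0,0,0,-0.14,-1,0,0,0,-0.14,-1,0,0,0,-0.14,-1,0,0,0,-0.14])

```text
time_s: 36.05
tool_pos: [0.4064, -0.2994, 0.1579]
orientation: [3.141, -0.0, 1.039]
ft_force: [-0.4, -0.4, 0.2]
grip_width: 0.998
```

Call:
apply_moves(deltas=[-1,0,0,0,-0.14,-1,0,0,0,-0.14,-1,0,0,0,-0.14,-1,0,0,0,-0.123,-1,0,0,0,0,-1,0,0,0,0])

```text
time_s: 36.65
tool_pos: [0.4064, -0.2994, 0.1577]
orientation: [3.141, -0.0, 1.573]
ft_force: [-0.1, -0.0, -0.6]
grip_width: 1.001
```

```bash
python3 -c "
from h import *
snap('w25')
print(ctrl.state()['q'].round(2))"
```

```text
36.65 [ 0.4064 -0.2994  0.1577] [ 3.1412e+00 -1.0000e-04  1.5728e+00]
[ 0.03  0.31  0.65  1.98 -0.23  0.92  0.81]
```

View pics/w25.png

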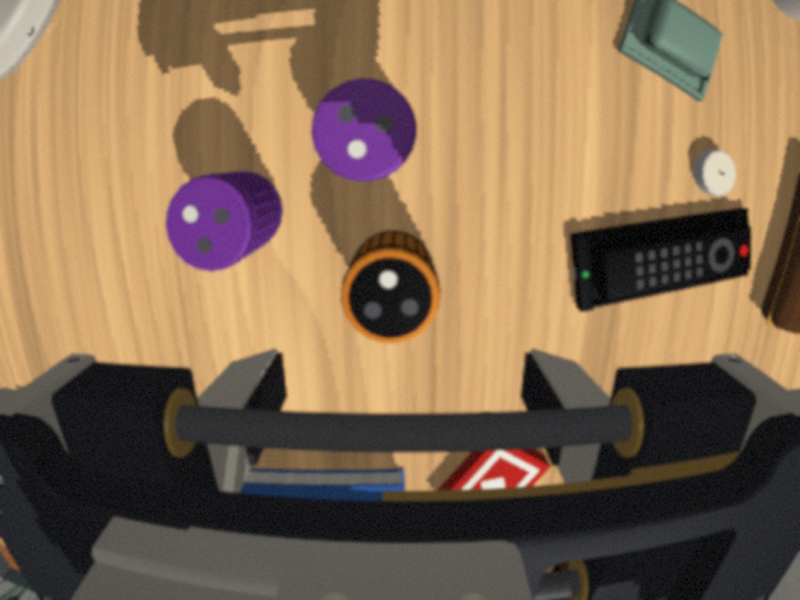

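```bash
python3 - <<'E'
from mm import *
f=np.load("pics/w25.npz")
meas(f,"dark",345,245,437,345,.078)
print(wray(f,np.array([390,342,439,390])/1.5625,np.array([297,297,297,343])/1.5625,.078).round(4))
E
python3 -c "
from h import *
goto(.399,-.3025,.003,1.57)"
```

```text
dark c [ 398.3 -299.9] size [46.4 46.2] ang 0.2 cen [ 398.4 -299.9]
[[ 0.3987 -0.2993  0.078 ]
 [ 0.3703 -0.2994  0.078 ]
 [ 0.4276 -0.2993  0.078 ]
 [ 0.3985 -0.3286  0.078 ]]
tool dx,dy,dz at yaw 1.573: [-0.0031 -0.0075  0.1546] twist 0.003
```

Call:
apply_moves(deltas=[-1,0,-0.008,0,0,-1,0,0,0.03,0,-1,0,0,0.03,0,-1,0,0,0.03,0,-1,0,0,0.03,0,-1,0,0,0.025,0,-1,0,0,0.01,0,-1,0,0,0,0])

```text
time_s: 37.5
tool_pos: [0.3971, -0.2988, 0.0014]
orientation: [-3.139, -0.001, 1.576]
ft_force: [-0.1, 0.2, 0.3]
grip_width: 0.998
```

Call:
apply_moves(deltas=[0,0,0,0,0,0.5,0,0,0,0,1,0,0,0,0,1,0,0,0,0,1,0,0,0,0,1,0,0,0,0,1,0,0,0,0])

```text
time_s: 38.2
tool_pos: [0.3989, -0.2994, 0.003]
orientation: [3.141, -0.0, 1.577]
ft_force: [-1.5, 0.6, 6.2]
grip_width: 0.653
```

```bash
python3 -c "
from h import *
snap('w26')"
```

```text
38.2 [ 0.3989 -0.2994  0.003 ] [ 3.1408 -0.      1.5769]
```

View pics/w26.png

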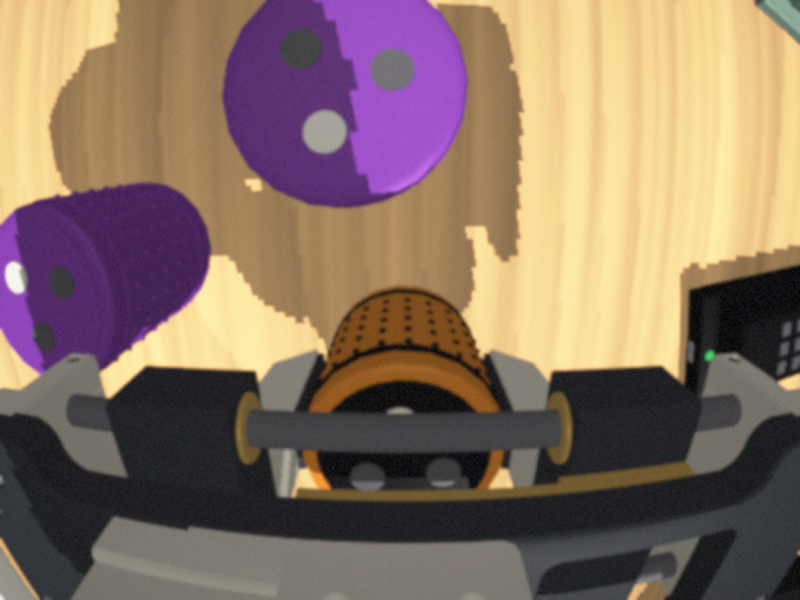

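Call:
apply_moves(deltas=[1,0,0,-0.01,0,1,0,0,-0.03,0,1,0,0,-0.04,0,1,0,0,-0.04,0,1,0,0,-0.03,0,1,0.02,0.005,0,0,1,0.04,0.01,0,0,1,0.04,0.01,0,0,1,0.04,0.01,0,0,1,0.04,0.01,0,0])

```text
time_s: 39.25
tool_pos: [0.442, -0.1174, 0.1526]
orientation: [-3.141, -0.0, 1.576]
ft_force: [1.2, -0.4, -3.2]
grip_width: 0.649
```

Call:
apply_moves(deltas=[1,0.04,0.011,0,0,1,0.04,0.011,0,0,1,0.04,0.011,0,0,1,0.04,0.011,0,0,1,0.04,0.011,0,0,1,0.04,0.011,0,0,1,0.04,0.011,0,0,1,0.04,0.011,0,0,1,0.03,0.008,0,0,1,0,0,0,0])

```text
time_s: 40.25
tool_pos: [0.5358, 0.238, 0.1521]
orientation: [-3.142, -0.002, 1.584]
ft_force: [-1.2, -0.2, -2.5]
grip_width: 0.655
```

```bash
python3 -c "
from h import *
snap('w27')
print(ctrl.state()['q'].round(2))
goto(.5513,.3015,.06,1.577)"
```

```text
40.25 [0.5358 0.238  0.1521] [-3.1416e+00 -2.2000e-03  1.5842e+00]
[-0.77  0.43  0.4   1.79 -0.2   0.97 -0.28]
tool dx,dy,dz at yaw 1.581: [0.067  0.0165 0.0919] twist 0.004
```

View pics/w27.png

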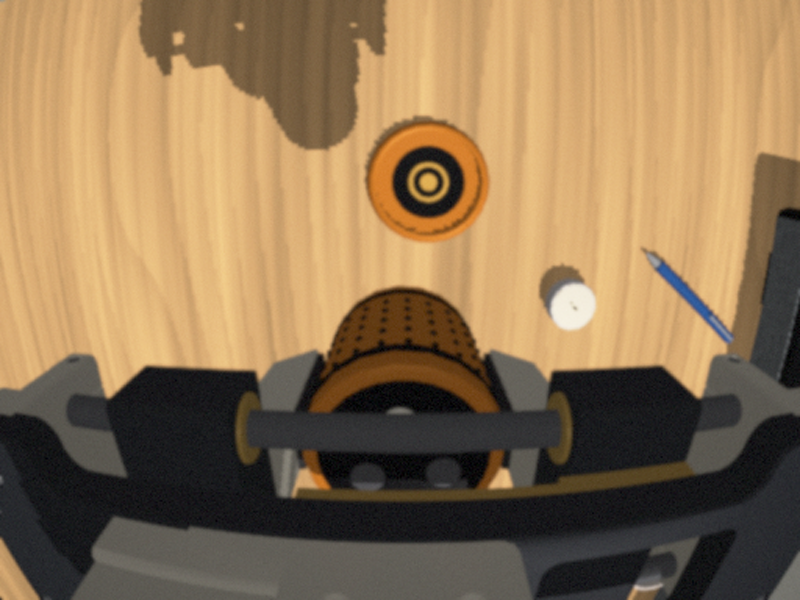

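Run:
```python
from mm import *
f=np.load("pics/w27.npz")
print(wray(f,[428/1.5625],[182/1.5625],.005).round(4))
W,R=meas(f,"orange",355,105,500,250,.006)
print(cv2.minEnclosingCircle(W.astype(np.float32)))
goto(.5513,.3015,.15,1.577)
```

```text
[[0.5523 0.3026 0.005 ]]
orange c [552.5 302.7] size [85.4 85.7] ang 88.0 cen [552.4 302.4]
((552.344970703125, 302.5864562988281), 43.36322021484375)
tool dx,dy,dz at yaw 1.581: [0.067  0.0165 0.0019] twist 0.004
```

Call:
apply_moves(deltas=[1,0.03,0.008,0,0,1,0.025,0.006,0.01,0,1,0.0125,0.003,0.03,0,1,0,0,0.03,0,1,0,0,0.025,0,1,0,0,0.01,0,1,0,0,0,0,1,0,0,0,0])

```text
time_s: 41.1
tool_pos: [0.5538, 0.2986, 0.0485]
orientation: [3.14, -0.0, 1.576]
ft_force: [0.6, 0.2, -2.7]
grip_width: 0.646
```

```bash
python3 -c "
from h import *
snap('w28')
goto(.552,.302,.008,1.577)"
```

```text
41.1 [0.5538 0.2986 0.0485] [ 3.1404e+00 -2.0000e-04  1.5758e+00]
tool dx,dy,dz at yaw 1.576: [ 0.0029 -0.0023  0.041 ] twist -0.001
```

View pics/w28.png

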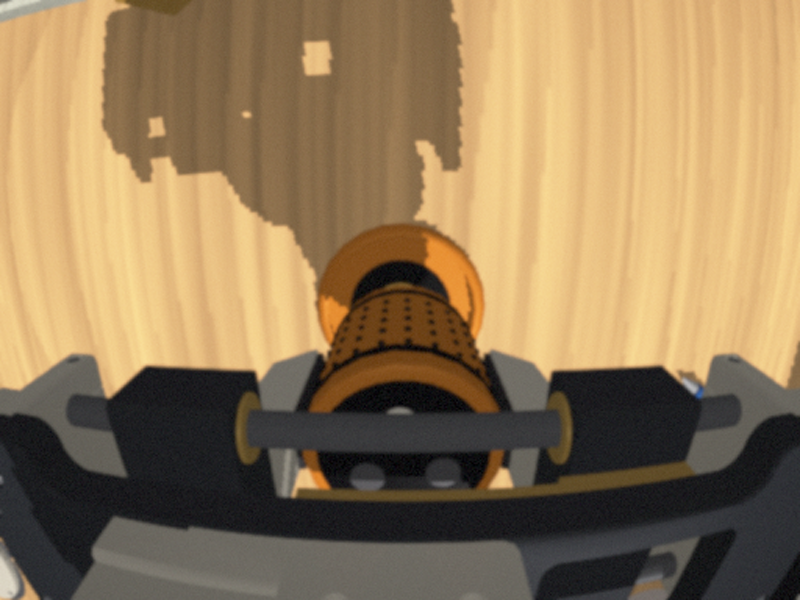

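Run:
```python
from h import *
f=np.load("pics/w28.npz")
print(wray(f,np.array([401,318,484])/1.5625,np.array([224,305,305])/1.5625,.009).round(4))
print(wray(f,np.array([403,332,478])/1.5625,np.array([287,350,350])/1.5625,.0455).round(4))
```

```text
[[0.5525 0.3473 0.009 ]
 [0.5107 0.3064 0.009 ]
 [0.5946 0.3068 0.009 ]]
[[0.5536 0.3261 0.0455]
 [0.5228 0.2976 0.0455]
 [0.5864 0.2978 0.0455]]
```

Call:
apply_moves(deltas=[1,0.0055,-0.0013,0,0,1,0,0,0.015,0,1,0,0,0.01,0,1,0,0,0,0,1,0,0,0,0])

```text
time_s: 41.65
tool_pos: [0.551, 0.3041, 0.0215]
orientation: [-3.14, 0.001, 1.577]
ft_force: [-0.4, 0.5, -2.4]
grip_width: 0.649
```

```bash
python3 -c "
from h import *
snap('w29')
f=np.load('pics/w29.npz')
cv2.imwrite('pics/w29c.png',cv2.resize(f['p'][130:240,190:325,::-1],None,fx=5,fy=5,interpolation=cv2.INTER_CUBIC))"
```

```text
41.65 [0.551  0.3041 0.0215] [-3.1402e+00  1.1000e-03  1.5767e+00]
```

View pics/w29c.png

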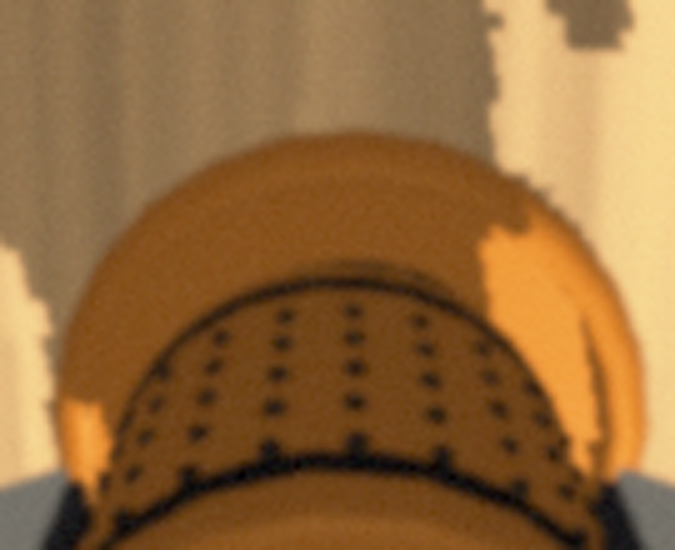

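Run:
```python
from h import *
f=np.load("pics/w29.npz")
c=lambda L:(np.array([190+a/5-.4 for a,_ in L]),np.array([130+b/5-.4 for _,b in L]))
print(wray(f,*c([(350,132),(62,380),(642,380)]),.009).round(4))
print(wray(f,*c([(352,275),(125,430),(560,430)]),.0185).round(4))
```

```text
[[0.5517 0.3481 0.009 ]
 [0.5115 0.3129 0.009 ]
 [0.5931 0.3133 0.009 ]]
[[0.5521 0.3311 0.0185]
 [0.5217 0.3092 0.0185]
 [0.5802 0.3096 0.0185]]
```

Call:
apply_moves(deltas=[1,0.0015,0.001,0,0,1,0,0,0.006,0,1,0,0,0.004,0,1,0,0,0.002,0,1,0,0,0.001,0,1,0,0,0,0])

```text
time_s: 42.3
tool_pos: [0.5525, 0.306, 0.0091]
orientation: [-3.141, 0.0, 1.577]
ft_force: [0.8, -0.7, -2.5]
grip_width: 0.65
```

Call:
apply_moves(deltas=[1,0,0,0.001,0,1,0,0,0,0])

```text
time_s: 42.5
tool_pos: [0.5527, 0.3062, 0.0084]
orientation: [3.142, -0.0, 1.577]
ft_force: [0.2, -0.2, -3.0]
grip_width: 0.65
```

Call:
apply_moves(deltas=[1,0,0,0.001,0,1,0,0,0,0])

```text
time_s: 42.7
tool_pos: [0.5528, 0.3063, 0.0081]
orientation: [3.141, -0.0, 1.577]
ft_force: [-1.6, -0.4, 4.1]
grip_width: 0.649
```

Call:
apply_moves(deltas=[1,0,0,0.0005,0,1,0,0,0,0])

```text
time_s: 42.9
tool_pos: [0.5528, 0.3063, 0.0081]
orientation: [3.141, -0.001, 1.577]
ft_force: [-4.0, -1.1, 7.1]
grip_width: 0.65
```

Call:
apply_moves(deltas=[0.2,0,0,0,0,-0.3,0,0,0,0,-0.7,0,0,0,0,-1,0,0,0,0,-1,0,0,0,0,-1,0,0,-0.01,0,-1,0,0,-0.04,0,-1,0,0,-0.05,0,-1,0,0,-0.05,0,-1,-0.03,0,-0.02,0])

```text
time_s: 43.9
tool_pos: [0.5548, 0.2826, 0.1831]
orientation: [3.134, -0.007, 1.583]
ft_force: [0.8, 0.1, -0.3]
grip_width: 0.998
```

Call:
apply_moves(deltas=[-1,-0.04,0,0,0,-1,-0.04,0,0,0,-1,-0.02,0,0,0,-1,0,0,0,0])

```text
time_s: 44.3
tool_pos: [0.5542, 0.1714, 0.1781]
orientation: [3.14, 0.001, 1.57]
ft_force: [0.1, 0.0, -0.5]
grip_width: 1.002
```

```bash
python3 -c "
from h import *
snap('w30')
p,d=eyes.camera('top');np.savez('pics/top9.npz',p=p,d=d);cv2.imwrite('pics/top9.png',cv2.resize(p[:,:,::-1],(800,600),interpolation=cv2.INTER_CUBIC))"
```

```text
44.3 [0.5542 0.1714 0.1781] [3.1403e+00 1.0000e-03 1.5701e+00]
```

View pics/w30.png

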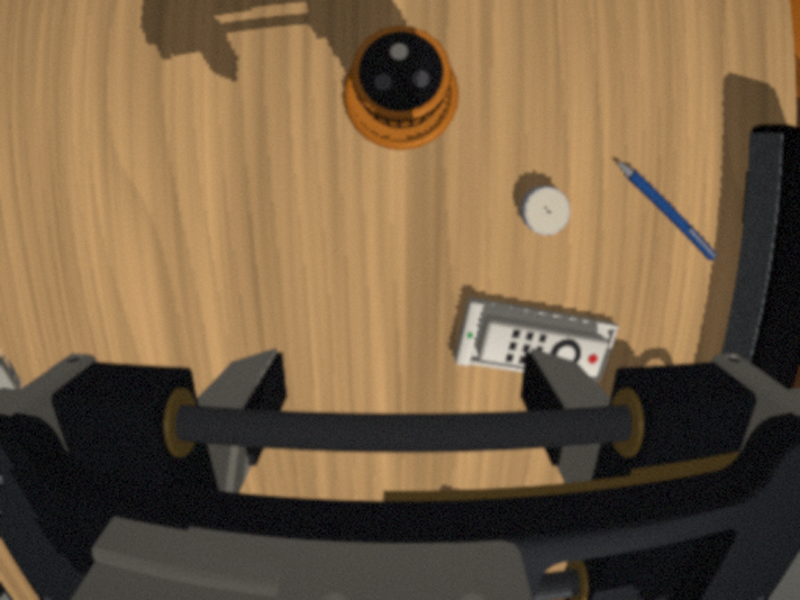

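View pics/top9.png

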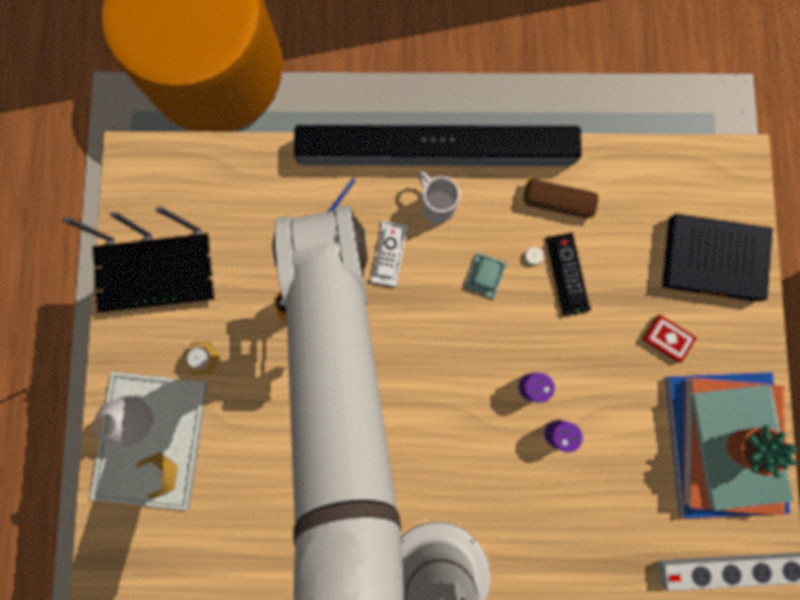

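Run:
```python
from mm import *
f=np.load("pics/w30.npz")
meas(f,"dark",355,25,447,112,.083)
W,R=meas(f,"orange",335,20,465,150,.006)
print("rim near pt",wray(f,np.array([401,345,459])/1.5625,np.array([148,97,97])/1.5625,.005).round(4))
d0=np.load("pics/top0.npz");d=np.load("pics/top9.npz")
for n,u,v in [("tv head",363,158),("tv foot",368,190),("box head",250,152),("box foot",248,175),("case",312,175)]:
    m=np.median([depthpt("top",u+i,v+j,d["d"]) for i in(-1,0,1) for j in(-1,0,1)],0);print(n,m)
print("mug diff",np.abs(d["p"][100:145,262:300].astype(int)-d0["p"][100:145,262:300]).mean(),"bowl",np.abs(d["p"][215:242,115:140].astype(int)-d0["p"][215:242,115:140]).mean())
# red/ring check tv: red button & ring centre in cradle frame
P=d["p"].astype(int);r=(P[...,0]>P[...,1]+60)&(P[...,2]<P[...,0]-60)&(P[...,1]<80)
for nm,(x0,x1,y0,y1),z in(("tv",(345,375,145,170),.027),("box",(240,262,140,160),.025)):
    ys,xs=np.nonzero(r[y0:y1,x0:x1]);print(nm,ray("top",[xs.mean()+x0],[ys.mean()+y0],z))
```

```text
dark c [552.3 305. ] size [47.9 47.5] ang 38.4 cen [552.3 304.9]
orange c [557.4 299.8] size [90.7 77.3] ang 37.8 cen [559.1 288.2]
rim near pt [[0.5528 0.2599 0.005 ]
 [0.5109 0.3    0.005 ]
 [0.5964 0.2999 0.005 ]]
tv head [ 0.68  -0.282  0.026]
tv foot [ 0.571 -0.294  0.027]
box head [0.698 0.097 0.026]
box foot [0.62  0.103 0.026]
case [ 0.619 -0.109  0.033]
mug diff 2.74775828460039 bowl 11.131358024691359
tv [[ 0.691028   -0.27401182  0.027     ]]
box [[nan nan nan]]<stdin>:13: RuntimeWarning: Mean of empty slice.
  ret = ret.dtype.type(ret / rcount)
```

Run:
```python
from mm import *
f=np.load("pics/w20.npz")
a=wray(f,[396.5/1.5625],[186/1.5625],.022)[0,:2];print("red body x",75+np.linalg.norm(a*1000-[430.3,26]))
f=np.load("pics/w24.npz")
r=wray(f,[399.5/1.5625],[68/1.5625],.027)[0,:2]
c=wray(f,np.array([352,445])/1.5625,np.array([43,43])/1.5625,.009)[:,:2].mean(0);g=wray(f,np.array([352,441])/1.5625,np.array([301,301])/1.5625,.0)[:,:2].mean(0)
D=np.array([np.cos(.1946),np.sin(.1946)]);N=np.array([-D[1],D[0]])
print("red cradle x from head edge",160+(r-c)@D*1000,"lat",(r-c)@N*1000,"from foot edge",-18+(r-g)@D*1000,"len",(c-g)@D)
```

```text
red body x 136.67549172894405
red cradle x from head edge 138.18722351319522 lat -0.7047164552257201 from foot edge 138.3654698271309 len 0.17817824631393567
```

```bash
python3 -c "
from plant import ctrl
print(ctrl.state()['time_s'],ctrl.state()['ft_force']);print(ctrl.hand_in())"
```

```text
44.4 [-0.10481953  0.64557575 -0.18381329]
the job is handed in; nothing more can be done
None
```

All four devices are in their own chargers, and I handed the job in at 44.4 s of the 128 s allowed. I pushed the white remote lengthwise out of the pair, then placed white remote, earbud case, black remote and speaker. Each was lowered until light contact with the charger floor (about 4–7 N) before I let go.

**Last checks:**
- **Black remote:** about 1.5 mm from home along its length and under 1 mm sideways. The gold contacts are covered, and its top is at about 26–27 mm against 27 expected.
- **White remote:** its foot is within about 2 mm of home and its top is at 26 mm against 25 expected. My last colour check of its red button found no pixels, so this rests on the earlier close picture and the depth reading.
- **Earbud case:** its top is at 33 mm as expected, about 2 mm from the pad's centre.
- **Speaker:** about 1 mm from the base's centre. Its last picture looks upright, and the arm met the base floor at the expected height.
- **Mug and candle bowl:** both look unmoved in the last top picture. The bowl's area differed more from the first picture, which I put down to the arm's shadow.

**What disagreed:** the real fingertips sit 25 mm behind the reported TCP. My first push therefore passed just over the white remote without touching it. I measured the offset with a light touch on the table and allowed for it in every move after that.

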